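Load a parts tray and lock it in its holder with a click wrench

TASK

Put the steel bar that lies on the parts tray away into the black bin, stand every flanged bush flange down in a tray cell of its own, and slacken the holder's clamp right back with its wrench. Then slide the loaded tray under the rails of the holder until it is fully home against the end stop, and only then tighten the clamp clockwise with the click wrench until it clicks, stop there without forcing the handle on, and let go. Leave the oil bottle, the gear and the brush alone.

Things in the scene. Friction and masses are not known exactly. Their poses are not given: they have to be found in the camera images.
- holder_home (a point): Where the tray's origin comes to lie when the tray is fully home in the holder; on the bench. Holder: fixed steel guide, two parallel rails 89 mm apart along its y, an end stop across the -y end (110 mm away), open at the +y end. x and y run as the tray's own do when home; z up. Each rail's lip overhangs the slot by 10 mm, underside 10 mm and top 16 mm above the bench
- holder_mouth (a point): Middle of the holder's open +y end, on the bench, 102 mm from holder_home along y; the rails end here and low flared guides reach another 40 mm out in +y. Holder 117 mm wide outside, 145 mm at the flares, at most 22 mm high apart from the clamp post
- tray: Loose aluminium tray flat on the bench, 0.36-0.59 kg. Origin: underside, middle of its row of 4 cells; y runs along the row to the grip tab. Base plate 5 mm thick, 84 mm wide (x), y = -108 (enters the holder first) to +142 mm, its edges stick out 12 mm as flanges that go under the lips. Cells 52 x 48 mm inside, centres x = 0, y = -78, -26, 26, 78 mm, floor z = 5, tops of 4 mm walls z = 17 mm
- tray_tab (a point): Centre of the tray's upright grip tab, 132 mm from the tray's origin along y and 30 mm above the bench: a plate 12 mm thick in y, 36 mm wide in x, its top 55 mm above the bench
- bolt (a joint): Turn of the holder's clamp bolt, rad, clockwise from above: 0 = slack (its dog is up and a tray passes under), 1.0 = tight, hard stop (dog down in a notch of the -x flange of a tray that is home). Turned by the wrench against about 0.3 N m; stays where left. Starts at 0.7 to 0.95, which shuts the tray out
- wrench (a joint): Bend of the click wrench at its breakaway joint, rad: 0 = straight until the set torque is reached, when the bolt is on its tight stop and the grip is pressed on clockwise with about 9 N; then it gives clockwise (10 N at 0.3; mechanical end 0.5). Over 0.1 is a click. Let go, it springs straight and the bolt stays tight. Anticlockwise it is a stiff lever
- bolt_axis (a point): Point on the clamp bolt's vertical axis at the height of the wrench handle, 95 mm above the bench, on top of the post on the -x side of the holder; bolt head 40 mm in diameter, top at 107 mm. The wrench stays on the bolt for good
- wrench_grip (a point): On the wrench's horizontal handle, 170 mm from the bolt's axis when straight, 95 mm above the bench. Black round grip 26 mm in diameter, from 100 to 205 mm from the bolt axis; thinner steel shank (16 mm) inward. The breakaway pivot lies 30 mm from the bolt axis. Below its sweep lie only things under 25 mm high (end stop, gear)
- bar_mid (a point): Centre of a dark steel bar 130 x 16 x 20 mm (long axis y, height 20 in z), 0.3 kg, left lying along the tray across the tops of its cell walls
- bin: Open black tool bin fixed to the bench, 170 x 90 x 35 mm (x, y, z), walls and floor 4 mm; origin at the middle of its underside
- bush1_mid (a point): Centre (24 mm above its foot) of one of up to 4 like turned steel flanged bushes, 0.08 to 0.17 kg: flange 36 mm in diameter and 20 mm high at the foot, above it a neck 24 mm in diameter and 28 mm long; z runs from flange to neck. None when absent
- bush2_mid (a point): Centre (24 mm above its foot) of one of up to 4 like turned steel flanged bushes, 0.08 to 0.17 kg: flange 36 mm in diameter and 20 mm high at the foot, above it a neck 24 mm in diameter and 28 mm long; z runs from flange to neck. None when absent
- bush3_mid (a point): Centre (24 mm above its foot) of one of up to 4 like turned steel flanged bushes, 0.08 to 0.17 kg: flange 36 mm in diameter and 20 mm high at the foot, above it a neck 24 mm in diameter and 28 mm long; z runs from flange to neck. None when absent
- bush4_mid (a point): Centre (24 mm above its foot) of one of up to 4 like turned steel flanged bushes, 0.08 to 0.17 kg: flange 36 mm in diameter and 20 mm high at the foot, above it a neck 24 mm in diameter and 28 mm long; z runs from flange to neck. None when absent
- oil_bottle: White oil bottle, 52 mm in diameter, 90 mm high; bystander; origin at its underside
- gear: Dark steel change gear lying flat, 84 mm in diameter, 22 mm high at its hub; bystander; origin at its underside
- brush: Wooden-handled brush, 140 mm long, lying; bystander
There are look-alikes about, which are no part of the job. There is more than one size of the bin; the one meant has the size given above.

How it is judged:
By the outcome, as a careful person would: the job done as asked, in the order asked, and still so for the second after the job is handed in, with the robot touching nothing.
Of bush1, bush2, bush3, bush4 only 2 to 4 are there at a start; the rules pass over those that are not, and their reading is None.
At some moment in a run one of bush1, bush2, bush3, bush4 may be knocked a few centimetres aside while the robot is not near it.
It also fails if it takes over 210 s, if anything falls off the work surface, if the arm or the gripper's body presses on something with over 40 N, if the wrist force passes 120 N, or if a joint passes its speed limit or range.

ROBOT

A 7-joint arm with a two-finger parallel gripper is mounted at the origin on the work surface. World frame = base frame: x ahead of the robot, y to its left, z up, the work surface at z = 0. Lengths are in m, angles in rad, forces in N, time in s.
With the tool pointing down it reaches from about 0.425 to 0.875 m from the base axis. Payload 9.9 kg.
Tool frame: the origin (TCP) lies on the front face of the gripper's body, between the roots of the fingers; the fingertips stand 73 mm ahead of it and the grasp point (between the pads) lies 54 mm ahead of it; z points along the fingers, x is the direction in which the jaws open and shut, and the axes are right-handed (so a half turn about z gives the same grasp; the last joint's range is limited). The gripper opens to 85 mm and grips with 20 to 120 N. Pads are 22 mm wide; open, the fingers measure 114 mm over their backs; the gripper's body (76 mm by 85 mm) begins 54 mm behind the grasp point. The pads swing forward as they close: fully open they stand 13 mm farther back than shut.
Start: joints at [-1.288, 0.576, 0.025, 1.437, -0.015, 1.129, -0.057], TCP at [0.242, 0.63, 0.304] pointing down, gripper open.
Joint ranges: [-2.76, 2.76], [-0.34, 2.15], [-1.52, 1.57], [0.19, 2.46], [-1.09, 4.23], [0.17, 1.99], [-2.82, 2.82]. Speed limits (rad/s): [2.22, 2.22, 3.01, 3.01, 3.14, 3.14, 3.14].

INTERFACE

Orientations are given as a rotation vector (axis times angle).
In Python, from workcell import manip gives the robot as it stands.
- The arm moves only by the shell command python3 -m handwheel 'ROWS' [FORCE]. ROWS is JSON, a list of rows, each an object of numbers: "tx", "ty", "tz": the shift along the tool's x, y, z in units of 0.4 m (1.0 is 0.4 m); "ax", "ay", "az": the turn, a rotation vector about the tool's x, y, z in units of pi rad (1.0 is pi rad); "grip": the opening in per cent of the stroke, from 0 (shut) to 100 (fully open). A call has exactly 10 rows; each row is the pose to reach, as a shift and turn from the pose measured when the call began, along the tool's axes at that moment, turning the shorter way round; what a row does not reach only later rows make up. A row lasts 1/12 s, in which the tool goes at most 41.7 mm and 7.16 degrees, less where a joint would pass 70% of its speed; a pose out of reach is approached as far as the arm can. A call with a number of a shift or a turn outside -1 to 1 is refused whole. A call with a gripper value outside its range is refused whole. The fingers move at their own pace and stop on an object; FORCE is the grip in N (left out, the last holds). Time passes only in rows, so rows that repeat a pose let the fingers close, or fill a call up. It gives the time, the measured TCP pose, the force and the opening at its end, in the units of the state.
- manip.sense(): the state, without advancing time (a new reading comes with each control period).
- manip.capture(name): name is "side" or "top" or "wrist"; returns a dict with "image" (400x640x3 uint8, red, green, blue), "fx", "fy", "cx", "cy" (pixels), "distortion" ([k1, k2, p1, p2, k3] as OpenCV has them; the pictures are not rectified), "extrinsics" (4x4, takes a point from camera to world coordinates). Camera axes: x right, y down, z forward; pixel columns grow to the right and rows downward; lengths in m; the calibration is good to about 2 mm. A picture is of the moment at which its call begins. There is no depth.
- manip.job_done(): hands the job in, once; it reports no verdict.
The state is a dict: "time": time; "qpos": joint angles; "joint_vel": joint speeds; "joint_efforts": joint torques, N m; "ee_pos": TCP position; "ee_rot": TCP orientation; "force": force on the tool from outside, world axes, zero at the start; "wrist_torque": the same for the moment, N m; "finger_gap": finger opening in m.
Only numpy, scipy, OpenCV 4.12 (cv2) and the standard library are available. Lean on these libraries where they do the work, as an engineer would, in place of code of your own. Each camera call takes 0.05 s, during which the arm holds its last target.

## Working session

There is one attempt and no reset: what is moved stays moved. The work goes in short steps, Python scripts to look and compute and a shell command to move; the robot and the scene stay as the last step left them, time stands still between calls to the robot, and variables do not carry over. Pictures are saved under pics/ and viewed, and the job is handed in when it is done.

```bash
ls; mkdir -p pics
cat > h.py <<'E'
import numpy as np,cv2
from workcell import manip
from scipy.spatial.transform import Rotation as R
def cap(n,fn=None):
    c=manip.capture(n)
    if fn: cv2.imwrite('pics/'+fn,c['image'][:,:,::-1])
    return c
def ray(c,u,v):
    K=np.array([[c['fx'],0,c['cx']],[0,c['fy'],c['cy']],[0,0,1.]])
    p=cv2.undistortPoints(np.array([[[u,v]]],float),K,np.array(c['distortion'],float))[0,0]
    E=np.array(c['extrinsics']);d=E[:3,:3]@np.array([p[0],p[1],1]);return E[:3,3],d/np.linalg.norm(d)
def onz(c,u,v,z):
    o,d=ray(c,u,v);return o+d*(z-o[2])/d[2]
def px(c,P):
    K=np.array([[c['fx'],0,c['cx']],[0,c['fy'],c['cy']],[0,0,1.]])
    E=np.linalg.inv(np.array(c['extrinsics']))
    r,_=cv2.Rodrigues(E[:3,:3]);return cv2.projectPoints(np.atleast_2d(np.array(P,float)),r,E[:3,3],K,np.array(c['distortion'],float))[0][:,0]
def plan(p,yaw=None,down=True):
    """grasp point target p (world), yaw of jaw axis (rad, mod pi) -> tx.. units"""
    s=manip.sense();R0=R.from_rotvec(s['ee_rot']);x=R0.as_matrix()[:,0]
    y0=np.arctan2(x[1],x[0])
    if yaw is None: yaw=y0
    yaw=y0+(yaw-y0+np.pi/2)%np.pi-np.pi/2
    X=np.array([np.cos(yaw),np.sin(yaw),0]);Z=np.array([0,0,-1.]);M=np.c_[X,np.cross(Z,X),Z]
    tcp=np.array(p)-0.054*Z
    t=R0.inv().apply(tcp-np.array(s['ee_pos']))/0.4
    a=(R0.inv()*R.from_matrix(M)).as_rotvec()/np.pi
    print('t',t.round(4),'a',a.round(4),'yaw',round(yaw,3),'dist',round(np.linalg.norm(t)*.4,3),'q7',round(s['qpos'][6],2))
def st():
    s=manip.sense();R0=R.from_rotvec(s['ee_rot']).as_matrix()
    print('t',round(s['time'],2),'tcp',np.round(s['ee_pos'],4),'gp',np.round(np.array(s['ee_pos'])+.054*R0[:,2],4),'yaw',round(np.arctan2(R0[1,0],R0[0,0]),3),'z',R0[:,2].round(3),'F',np.round(s['force'],1),'gap',round(s['finger_gap'],4),'q',np.round(s['qpos'],2))
E
python3 - <<'E'
from h import *
for n in ('side','top','wrist'):
    c=cap(n,n+'0.png');print(n,np.round(c['extrinsics'],3).tolist(),c['fx'],c['distortion'])
st()
E
```

```text
pics
side [[0.854, -0.354, 0.382, 0.027], [-0.521, -0.586, 0.621, -0.756], [0.004, -0.729, -0.684, 0.984], [0.0, 0.0, 0.0, 1.0]] 436.23804271020686 [0.02608274 0.         0.         0.         0.        ]
top [[0.015, -0.989, 0.145, 0.31], [-1.0, -0.014, 0.01, 0.025], [-0.008, -0.145, -0.989, 1.578], [0.0, 0.0, 0.0, 1.0]] 505.376638928286 [-0.02602744  0.          0.          0.          0.        ]
wrist [[0.359, 0.883, 0.302, 0.165], [0.933, -0.339, -0.117, 0.66], [-0.001, 0.324, -0.946, 0.374], [0.0, 0.0, 0.0, 1.0]] 305.7677293737662 [-0.04775607  0.          0.          0.          0.        ]
t 0.15 tcp [0.242  0.6299 0.3032] gp [0.242  0.6298 0.2492] yaw 1.204 z [-0.    -0.001 -1.   ] F [-0.3  0.3 -0.7] gap 0.0859 q [-1.29  0.58  0.02  1.44 -0.01  1.13 -0.06]
```

View pics/top0.png

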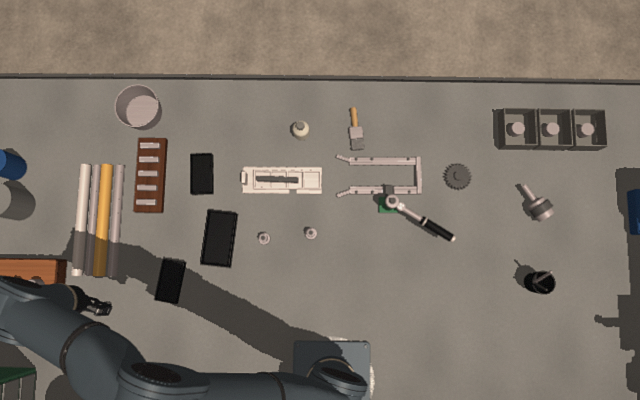

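View pics/side0.png

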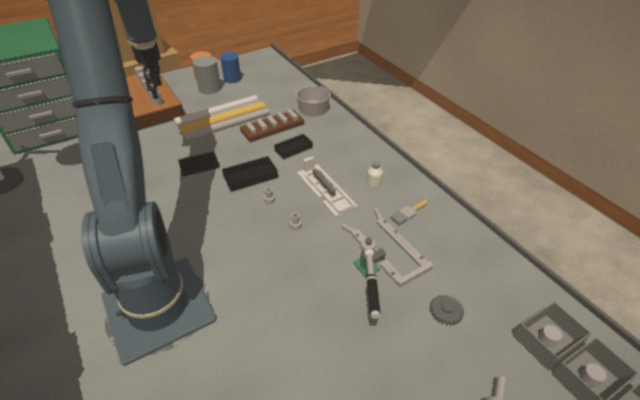

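View pics/wrist0.png

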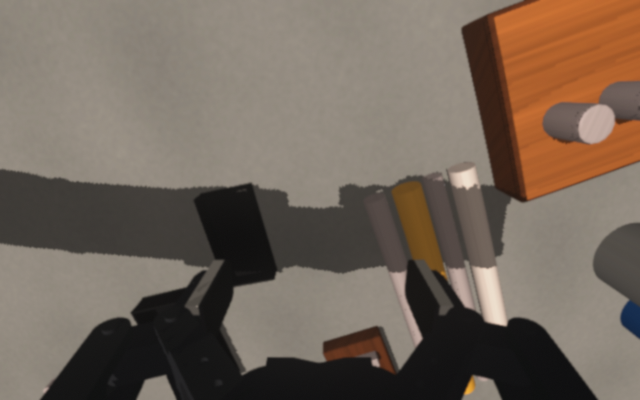

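Run:
```python
import cv2
a=cv2.imread('pics/top0.png');s=cv2.imread('pics/side0.png')
cv2.imwrite('pics/t1.png',cv2.resize(a[90:280,180:430],None,fx=3.2,fy=3.1,interpolation=3))
cv2.imwrite('pics/s1.png',cv2.resize(s[120:330,160:480],None,fx=2.5,fy=2.5,interpolation=3))
cv2.imwrite('pics/t2.png',cv2.resize(a[90:300,440:640],None,fx=2.8,fy=2.8,interpolation=3))
```

```text
(no output)
```

View pics/t1.png

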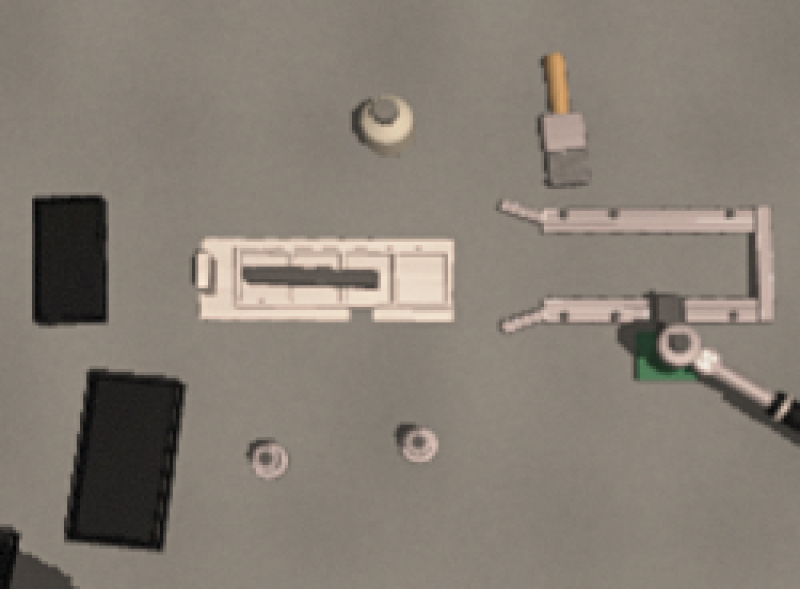

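View pics/s1.png

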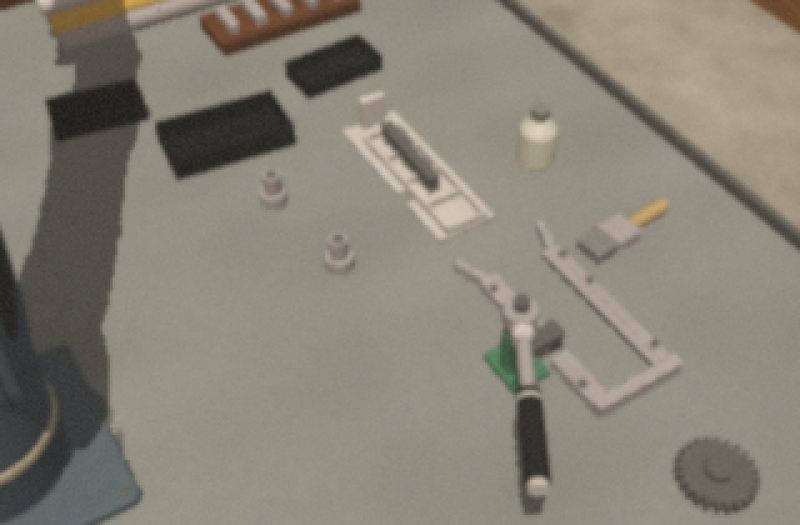

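View pics/t2.png

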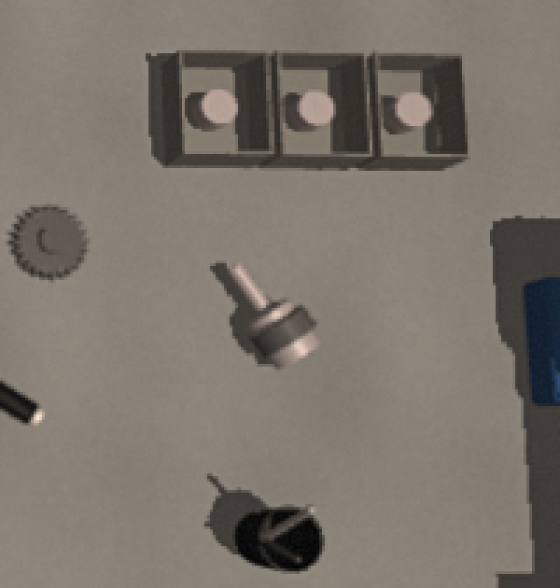

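Run:
```python
from h import *
t=cap('top');im=t['image'].astype(int)
dark=((im.max(2)<48)).astype(np.uint8)
print('BINS')
cs,_=cv2.findContours(dark,cv2.RETR_EXTERNAL,cv2.CHAIN_APPROX_NONE)
for c in cs:
    if cv2.contourArea(c)<200: continue
    (u,v),wh,a=cv2.minAreaRect(c)
    if v>290 or u>300:continue
    b=cv2.boxPoints(((u,v),wh,a)); B=[onz(t,*p,0.035)[:2] for p in b]
    print((round(u),round(v)),onz(t,u,v,.035).round(3),[round(np.linalg.norm(B[i]-B[(i+1)%4])*1000) for i in range(4)], [p.round(3).tolist() for p in B])
hsv=cv2.cvtColor(t['image'],cv2.COLOR_RGB2HSV)
bright=((im.min(2)>150)).astype(np.uint8)
print('BRIGHT')
cs,_=cv2.findContours(bright,cv2.RETR_EXTERNAL,cv2.CHAIN_APPROX_NONE)
for c in cs:
    if cv2.contourArea(c)<20: continue
    (u,v),wh,a=cv2.minAreaRect(c)
    if not(190<u<470 and 100<v<280): continue
    print(round(u,1),round(v,1),np.round(wh,1),round(a,1),cv2.contourArea(c),onz(t,u,v,0.005)[:2].round(3))
```

```text
BINS
(170, 280) [0.29  0.491 0.035] [130, 76, 129, 75] [[0.232, 0.537], [0.361, 0.518], [0.347, 0.444], [0.219, 0.463]]
(218, 238) [0.42  0.348 0.035] [168, 95, 167, 94] [[0.343, 0.402], [0.51, 0.388], [0.499, 0.294], [0.332, 0.309]]
(201, 173) [0.621 0.41  0.035] [69, 130, 69, 130] [[0.685, 0.45], [0.688, 0.38], [0.558, 0.371], [0.556, 0.439]]
BRIGHT
311.9 233.8 [ 7.6 10.1] 39.8 27.0 [0.44  0.063]
404.3 206.9 [38.  11.2] 26.6 100.5 [ 0.529 -0.226]
401.0 191.5 [ 3. 12.] 90.0 29.0 [ 0.578 -0.216]
405.0 187.5 [ 1. 20.] 90.0 20.0 [ 0.591 -0.229]
359.7 190.1 [ 7.9 44.4] 84.7 129.0 [ 0.581 -0.086]
281.5 180.0 [26. 79.] 90.0 1901.5 [0.61  0.162]
382.0 161.0 [ 6. 64.] 90.0 232.5 [ 0.675 -0.157]
419.2 174.5 [35.1  3.9] 87.4 87.0 [ 0.633 -0.274]
345.5 158.3 [17.7  3.5] 11.3 21.0 [ 0.683 -0.041]
356.0 133.7 [ 6.4 10.6] 84.3 35.5 [ 0.764 -0.074]
303.0 130.2 [ 8.3 12.9] 48.8 56.5 [0.773 0.097]
```

Run:
```python
from h import *
t=cap('top')
# zoom offset 180,90 scale 3.2,3.1
Z=lambda a,b,z:onz(t,180+a/3.2,90+b/3.1,z)[:2].round(4)
print('tray corners',[Z(*p,.005) for p in((201,238),(455,238),(455,321),(200,320))])
print('bar ends',Z(243,274,.037),Z(378,279,.037))
print('bolt',Z(679,344,.107)); print('bushes',Z(268,457,.048),Z(419,442,.048))
print('holder',[Z(*p,.016) for p in((543,208),(772,206),(772,322),(543,323))])
print('wrench end',onz(t,454,239,.095))
bar=(Z(243,274,.037)+Z(378,279,.037))/2
plan([bar[0],bar[1],.2],0)
```

```text
tray corners [array([0.6509, 0.2863]), array([0.6541, 0.0334]), array([0.5679, 0.0322]), array([0.5655, 0.2841])]
bar ends [0.6076 0.2387] [0.6042 0.1073]
bolt [ 0.5319 -0.1745]
bushes [0.4236 0.2073] [0.4404 0.0644]
holder [array([ 0.6842, -0.0532]), array([ 0.6894, -0.2797]), array([ 0.5693, -0.2779]), array([ 0.5652, -0.054 ])]
wrench end [ 0.4233239  -0.35691602  0.095     ]
t [-0.7401  1.2588  0.1244] a [2.000e-04 2.000e-04 3.833e-01] yaw 0.0 dist 0.586 q7 -0.06
```

```bash
python3 -m handwheel '[{"tx":-0.4,"ty":0.7,"tz":0.06,"az":0.22},{"tx":-0.4,"ty":0.7,"tz":0.06,"az":0.22},{"tx":-0.4,"ty":0.7,"tz":0.06,"az":0.22},{"tx":-0.4,"ty":0.7,"tz":0.06,"az":0.22},{"tx":-0.4,"ty":0.7,"tz":0.06,"az":0.22},{"tx":-0.4,"ty":0.7,"tz":0.06,"az":0.22},{"tx":-0.4,"ty":0.7,"tz":0.06,"az":0.22},{"tx":-0.4,"ty":0.7,"tz":0.06,"az":0.22},{"tx":-0.4,"ty":0.7,"tz":0.06,"az":0.22},{"tx":-0.4,"ty":0.7,"tz":0.06,"az":0.22}]' 40; python3 -c "
from h import *
plan([.606,.173,.2],0);st()"
```

```text
t [-0.74    1.259   0.1244] a [2.000e-04 2.000e-04 3.833e-01] yaw 0.0 dist 0.586 q7 -0.06
t 0.25 tcp [0.242  0.63   0.3035] gp [0.242  0.6299 0.2495] yaw 1.204 z [-0.    -0.001 -1.   ] F [0.3 0.5 0.5] gap 0.0854 q [-1.29  0.58  0.02  1.44 -0.01  1.13 -0.06]$[0]: bad value
```

```bash
python3 -m handwheel '[{"tx":-0.4,"ty":0.7,"tz":0.06,"ax":0,"ay":0,"az":0.22,"grip":100},{"tx":-0.4,"ty":0.7,"tz":0.06,"ax":0,"ay":0,"az":0.22,"grip":100},{"tx":-0.4,"ty":0.7,"tz":0.06,"ax":0,"ay":0,"az":0.22,"grip":100},{"tx":-0.4,"ty":0.7,"tz":0.06,"ax":0,"ay":0,"az":0.22,"grip":100},{"tx":-0.4,"ty":0.7,"tz":0.06,"ax":0,"ay":0,"az":0.22,"grip":100},{"tx":-0.4,"ty":0.7,"tz":0.06,"ax":0,"ay":0,"az":0.22,"grip":100},{"tx":-0.4,"ty":0.7,"tz":0.06,"ax":0,"ay":0,"az":0.22,"grip":100},{"tx":-0.4,"ty":0.7,"tz":0.06,"ax":0,"ay":0,"az":0.22,"grip":100},{"tx":-0.4,"ty":0.7,"tz":0.06,"ax":0,"ay":0,"az":0.22,"grip":100},{"tx":-0.4,"ty":0.7,"tz":0.06,"ax":0,"ay":0,"az":0.22,"grip":100}]' 40; python3 -c "
from h import *
plan([.606,.173,.2],0);st()"
```

```text
time: 1.08
ee_pos: [0.4475, 0.3781, 0.2797]
ee_rot: [3.039, 0.79, -0.0]
force: [-1.3, 0.3, -0.2]
finger_gap: 0.0853
t [0.0965 0.6407 0.0648] a [4.000e-04 1.000e-04 1.618e-01] yaw 0.0 dist 0.26 q7 -0.15
t 1.08 tcp [0.4475 0.3781 0.2797] gp [0.4475 0.378  0.2257] yaw 0.508 z [ 0.    -0.001 -1.   ] F [-1.3  0.3 -0.2] gap 0.0853 q [-0.93  0.47  0.23  1.72 -0.12  0.96 -0.15]
```

```bash
python3 -m handwheel '[{"tx":0.0965,"ty":0.64,"tz":0.065,"ax":0,"ay":0,"az":0.162,"grip":100},{"tx":0.0965,"ty":0.64,"tz":0.065,"ax":0,"ay":0,"az":0.162,"grip":100},{"tx":0.0965,"ty":0.64,"tz":0.065,"ax":0,"ay":0,"az":0.162,"grip":100},{"tx":0.0965,"ty":0.64,"tz":0.065,"ax":0,"ay":0,"az":0.162,"grip":100},{"tx":0.0965,"ty":0.64,"tz":0.065,"ax":0,"ay":0,"az":0.162,"grip":100},{"tx":0.0965,"ty":0.64,"tz":0.065,"ax":0,"ay":0,"az":0.162,"grip":100},{"tx":0.0965,"ty":0.64,"tz":0.065,"ax":0,"ay":0,"az":0.162,"grip":100},{"tx":0.0965,"ty":0.64,"tz":0.065,"ax":0,"ay":0,"az":0.162,"grip":60},{"tx":0.0965,"ty":0.64,"tz":0.065,"ax":0,"ay":0,"az":0.162,"grip":60},{"tx":0.0965,"ty":0.64,"tz":0.065,"ax":0,"ay":0,"az":0.162,"grip":60}]' 40; python3 -c "
from h import *
cap('wrist','w1.png');st()"
```

```text
time: 1.92
ee_pos: [0.605, 0.1757, 0.2538]
ee_rot: [-3.142, -0.003, 0.001]
force: [-0.6, 0.9, -0.5]
finger_gap: 0.0521
t 1.97 tcp [0.6049 0.1759 0.2539] gp [0.6049 0.1759 0.1999] yaw 0.003 z [-0.001 -0.    -1.   ] F [0.1 0.1 0.2] gap 0.051 q [-0.57  0.58  0.36  1.64 -0.23  0.97 -0.13]
```

View pics/w1.png

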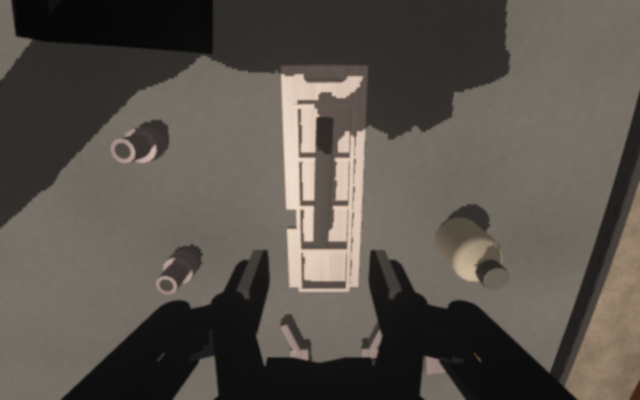

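Run:
```python
from h import *
c=cap('wrist')
g=cv2.cvtColor(c['image'],cv2.COLOR_RGB2GRAY)
for r in (130,140,160,175,195,215,230): print(r,g[r,305:345].tolist())
for u,v in((317,118),(333,118),(316,230),(332,230),(324,243)):print((u,v),onz(c,u,v,.037).round(4))
for u,v in((281,66),(369,66),(358,290),(289,288)):print('tray',(u,v),onz(c,u,v,.005).round(4))
print('bush tops',onz(c,123,150,.048),onz(c,167,285,.048))
```

```text
130 [212, 212, 213, 211, 210, 208, 207, 205, 205, 197, 167, 112, 63, 46, 45, 44, 44, 44, 44, 44, 44, 44, 44, 44, 44, 44, 46, 56, 74, 83, 85, 85, 85, 84, 84, 84, 84, 83, 84, 85]
140 [213, 213, 214, 213, 211, 209, 207, 206, 205, 191, 151, 94, 57, 47, 46, 45, 45, 45, 45, 45, 45, 45, 45, 45, 45, 45, 49, 62, 76, 84, 85, 86, 92, 125, 168, 189, 197, 200, 201, 202]
160 [219, 219, 219, 219, 218, 218, 217, 217, 215, 198, 149, 103, 88, 87, 87, 86, 86, 85, 85, 85, 84, 85, 84, 83, 83, 81, 78, 83, 94, 129, 176, 200, 208, 210, 211, 210, 210, 210, 210, 210]
175 [215, 216, 217, 216, 215, 212, 210, 209, 196, 158, 114, 91, 87, 87, 87, 87, 85, 85, 86, 85, 85, 84, 84, 82, 82, 79, 80, 83, 86, 95, 130, 178, 200, 204, 204, 202, 201, 202, 204, 205]
195 [216, 217, 218, 217, 216, 214, 213, 210, 193, 146, 101, 87, 86, 87, 86, 86, 85, 86, 85, 85, 84, 84, 83, 80, 79, 78, 81, 85, 86, 93, 127, 176, 198, 203, 203, 201, 201, 204, 205, 205]
215 [209, 215, 217, 217, 215, 213, 210, 197, 161, 115, 92, 86, 87, 88, 87, 85, 85, 84, 84, 84, 83, 82, 81, 79, 78, 81, 83, 93, 128, 175, 198, 202, 203, 201, 200, 199, 200, 202, 203, 203]
230 [213, 214, 215, 216, 215, 213, 209, 193, 152, 108, 89, 86, 86, 86, 85, 85, 84, 84, 84, 83, 81, 82, 87, 111, 147, 169, 184, 195, 200, 202, 202, 201, 200, 198, 197, 198, 200, 201, 202, 202]
(317, 118) [0.604  0.2402 0.037 ]
(333, 118) [0.6186 0.2403 0.037 ]
(316, 230) [0.603  0.1286 0.037 ]
(332, 230) [0.6195 0.1286 0.037 ]
(324, 243) [0.6114 0.1138 0.037 ]
tray (281, 66) [0.5689 0.2873 0.005 ]
tray (369, 66) [0.6541 0.2876 0.005 ]
tray (358, 290) [0.6545 0.0331 0.005 ]
tray (289, 288) [0.5695 0.0358 0.005 ]
bush tops [0.42487585 0.21325363 0.048     ] [0.44307637 0.06804694 0.048     ]
```

```bash
python3 -c "
from h import *
plan([.608,.173,.036],-.02)"
```

```text
t [0.0078 0.0067 0.41  ] a [0.0001 0.0001 0.0072] yaw -0.02 dist 0.164 q7 -0.13
```

```bash
python3 -m handwheel '[{"tx":0.008,"ty":0.007,"tz":0.1,"ax":0,"ay":0,"az":0.007,"grip":60},{"tx":0.008,"ty":0.007,"tz":0.2,"ax":0,"ay":0,"az":0.007,"grip":60},{"tx":0.008,"ty":0.007,"tz":0.3,"ax":0,"ay":0,"az":0.007,"grip":60},{"tx":0.008,"ty":0.007,"tz":0.37,"ax":0,"ay":0,"az":0.007,"grip":60},{"tx":0.008,"ty":0.007,"tz":0.41,"ax":0,"ay":0,"az":0.007,"grip":60},{"tx":0.008,"ty":0.007,"tz":0.41,"ax":0,"ay":0,"az":0.007,"grip":60},{"tx":0.008,"ty":0.007,"tz":0.41,"ax":0,"ay":0,"az":0.007,"grip":10},{"tx":0.008,"ty":0.007,"tz":0.41,"ax":0,"ay":0,"az":0.007,"grip":10},{"tx":0.008,"ty":0.007,"tz":0.41,"ax":0,"ay":0,"az":0.007,"grip":10},{"tx":0.008,"ty":0.007,"tz":0.41,"ax":0,"ay":0,"az":0.007,"grip":10}]' 50; python3 -c "
from h import *
cap('wrist','w2.png');st()"
```

```text
time: 2.85
ee_pos: [0.6082, 0.1739, 0.0907]
ee_rot: [-3.141, 0.029, -0.001]
force: [-0.3, 2.2, 2.4]
finger_gap: 0.0149
t 2.9 tcp [0.6082 0.1738 0.0907] gp [0.6082 0.1738 0.0367] yaw -0.018 z [ 0.001  0.001 -1.   ] F [-0.6  1.8  3.6] gap 0.0152 q [-0.52  0.77  0.27  1.77 -0.32  0.64 -0.08]
```

View pics/w2.png

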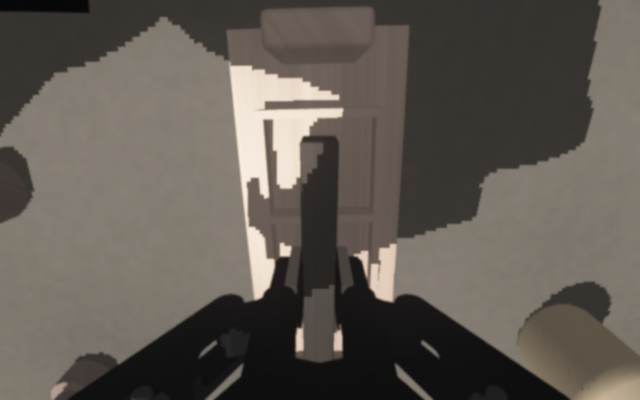

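```bash
python3 -c "
from h import *
plan([.42,.348,.14],1.48);plan([.42,.348,.045],1.48)"
```

```text
t [-0.4782 -0.427  -0.2581] a [-1.00e-04 -4.00e-04 -4.77e-01] yaw 1.48 dist 0.276 q7 -0.08
t [-0.4784 -0.4268 -0.0206] a [-1.00e-04 -4.00e-04 -4.77e-01] yaw 1.48 dist 0.257 q7 -0.08
```

```bash
python3 -m handwheel '[{"tx":0,"ty":0,"tz":-0.06,"ax":0,"ay":0,"az":0,"grip":10},{"tx":0,"ty":0,"tz":-0.15,"ax":0,"ay":0,"az":0,"grip":10},{"tx":0,"ty":0,"tz":-0.25,"ax":0,"ay":0,"az":0,"grip":10},{"tx":-0.05,"ty":-0.05,"tz":-0.26,"ax":0,"ay":0,"az":-0.03,"grip":10},{"tx":-0.12,"ty":-0.11,"tz":-0.26,"ax":0,"ay":0,"az":-0.065,"grip":10},{"tx":-0.18,"ty":-0.165,"tz":-0.26,"ax":0,"ay":0,"az":-0.1,"grip":10},{"tx":-0.24,"ty":-0.22,"tz":-0.26,"ax":0,"ay":0,"az":-0.135,"grip":10},{"tx":-0.3,"ty":-0.27,"tz":-0.26,"ax":0,"ay":0,"az":-0.17,"grip":10},{"tx":-0.36,"ty":-0.32,"tz":-0.26,"ax":0,"ay":0,"az":-0.205,"grip":10},{"tx":-0.42,"ty":-0.37,"tz":-0.26,"ax":0,"ay":0,"az":-0.24,"grip":10}]' 50; python3 -c "
from h import *
st();plan([.42,.348,.14],1.48)"
```

```text
time: 3.73
ee_pos: [0.4414, 0.3254, 0.1949]
ee_rot: [-2.928, -1.138, -0.001]
force: [0.0, 0.5, -3.3]
finger_gap: 0.0148
t 3.73 tcp [0.4414 0.3254 0.1949] gp [0.4414 0.3255 0.1409] yaw 0.741 z [ 0.001  0.001 -1.   ] F [ 0.   0.5 -3.3] gap 0.0148 q [-0.81  0.52  0.14  1.91 -0.1   0.71  0.13]
t [-0.0014 -0.0777  0.0022] a [ 1.000e-04 -3.000e-04 -2.352e-01] yaw 1.48 dist 0.031 q7 0.13
```

```bash
python3 -m handwheel '[{"tx":-0.0014,"ty":-0.078,"tz":0,"ax":0,"ay":0,"az":-0.035,"grip":10},{"tx":-0.0014,"ty":-0.078,"tz":0,"ax":0,"ay":0,"az":-0.07,"grip":10},{"tx":-0.0014,"ty":-0.078,"tz":0,"ax":0,"ay":0,"az":-0.105,"grip":10},{"tx":-0.0014,"ty":-0.078,"tz":0,"ax":0,"ay":0,"az":-0.14,"grip":10},{"tx":-0.0014,"ty":-0.078,"tz":0,"ax":0,"ay":0,"az":-0.175,"grip":10},{"tx":-0.0014,"ty":-0.078,"tz":0,"ax":0,"ay":0,"az":-0.21,"grip":10},{"tx":-0.0014,"ty":-0.078,"tz":0,"ax":0,"ay":0,"az":-0.235,"grip":10},{"tx":-0.0014,"ty":-0.078,"tz":0,"ax":0,"ay":0,"az":-0.235,"grip":10},{"tx":-0.0014,"ty":-0.078,"tz":0,"ax":0,"ay":0,"az":-0.235,"grip":10},{"tx":-0.0014,"ty":-0.078,"tz":0,"ax":0,"ay":0,"az":-0.235,"grip":10}]' 50; python3 -c "
from h import *
st();plan([.42,.348,.045],1.48);cap('top','t3.png');cap('wrist','w3.png')
a=cv2.imread('pics/t3.png');b=cv2.imread('pics/w3.png');cv2.imwrite('pics/m3.png',np.vstack([cv2.resize(a[150:300,150:330],(400,330)),cv2.resize(b,(400,250))]))"
```

```text
time: 4.57
ee_pos: [0.4199, 0.3479, 0.1949]
ee_rot: [-2.324, -2.114, -0.001]
force: [-0.3, -0.4, -3.0]
finger_gap: 0.0148
t 4.57 tcp [0.4199 0.3479 0.1949] gp [0.4199 0.348  0.1409] yaw 1.476 z [ 0.001  0.001 -1.   ] F [-0.3 -0.4 -3. ] gap 0.0148 q [-0.73  0.51 -0.08  1.92  0.06  0.72  0.64]
t [0.000e+00 1.000e-04 2.398e-01] a [ 0.0002 -0.0002 -0.0011] yaw 1.48 dist 0.096 q7 0.64
```

View pics/m3.png

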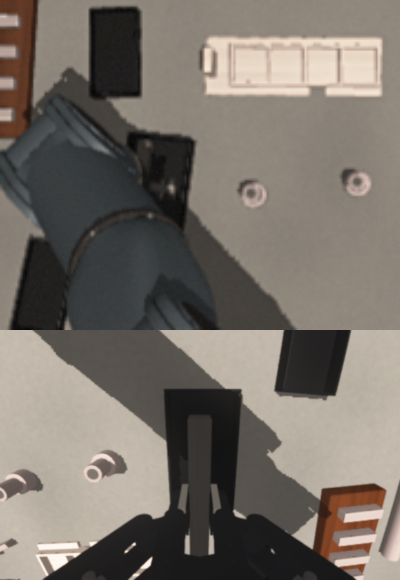

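```bash
python3 -m handwheel '[{"tx":0,"ty":0,"tz":0.08,"ax":0,"ay":0,"az":0,"grip":10},{"tx":0,"ty":0,"tz":0.16,"ax":0,"ay":0,"az":0,"grip":10},{"tx":0,"ty":0,"tz":0.22,"ax":0,"ay":0,"az":0,"grip":10},{"tx":0,"ty":0,"tz":0.26,"ax":0,"ay":0,"az":0,"grip":10},{"tx":0,"ty":0,"tz":0.28,"ax":0,"ay":0,"az":0,"grip":10},{"tx":0,"ty":0,"tz":0.28,"ax":0,"ay":0,"az":0,"grip":10},{"tx":0,"ty":0,"tz":0.28,"ax":0,"ay":0,"az":0,"grip":35},{"tx":0,"ty":0,"tz":0.28,"ax":0,"ay":0,"az":0,"grip":35},{"tx":0,"ty":0,"tz":0.2,"ax":0,"ay":0,"az":0,"grip":35},{"tx":0,"ty":0,"tz":0.1,"ax":0,"ay":0,"az":0,"grip":35}]' 50; python3 -c "
from h import *
st();cap('wrist','w4.png');plan([.424,.21,.16],1.0)"
```

```text
time: 5.5
ee_pos: [0.4191, 0.3475, 0.1548]
ee_rot: [2.323, 2.116, -0.004]
force: [1.0, 0.6, 0.1]
finger_gap: 0.0301
t 5.5 tcp [0.4191 0.3475 0.1548] gp [0.419  0.3474 0.1008] yaw 1.478 z [-0.002 -0.002 -1.   ] F [1.  0.6 0.1] gap 0.0301 q [-0.73  0.57 -0.07  1.95  0.07  0.63  0.63]
t [-0.3464  0.0389 -0.1285] a [ 0.0014 -0.0026  0.1518] yaw 1.0 dist 0.149 q7 0.63
```

View pics/w4.png

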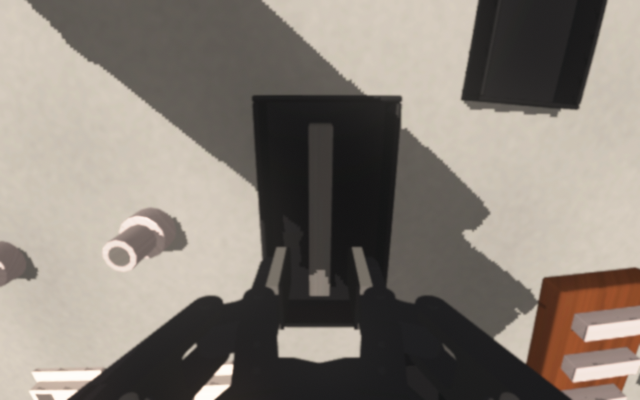

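```bash
python3 -c "
from h import *
c=cap('wrist');t=cap('top')
print(onz(c,120,254,.048),onz(c,120+0,254,.048))
im=t['image'].astype(int)
sub=im.min(2)
for (u0,u1,v0,v1) in((250,280,225,250),(295,325,220,246)):
    m=np.zeros(sub.shape,np.uint8);m[v0:v1,u0:u1]=(sub[v0:v1,u0:u1]>115)
    ys,xs=np.nonzero(m);print(xs.mean(),ys.mean(),len(xs),xs.min(),xs.max(),ys.min(),ys.max(),onz(t,xs.mean(),ys.mean(),.02),onz(t,xs.mean(),ys.mean(),.03))
plan([.424,.21,.15],.6)"
```

```text
[0.43025469 0.2108609  0.048     ] [0.43025469 0.2108609  0.048     ]
264.7350800582242 237.12372634643376 687 250 279 225 249 [0.42661638 0.20767077 0.02      ] [0.42586578 0.2064957  0.03      ]
310.1296023564065 232.759941089838 679 295 324 220 245 [0.44216147 0.06764799 0.02      ] [0.44131112 0.06737146 0.03      ]
t [-0.3459  0.0394 -0.1139] a [ 0.0009 -0.0029  0.2792] yaw 0.6 dist 0.147 q7 0.63
```

```bash
python3 -m handwheel '[{"tx":-0.07,"ty":0.007,"tz":-0.1,"ax":0,"ay":0,"az":0.035,"grip":80},{"tx":-0.15,"ty":0.015,"tz":-0.114,"ax":0,"ay":0,"az":0.07,"grip":80},{"tx":-0.24,"ty":0.025,"tz":-0.114,"ax":0,"ay":0,"az":0.105,"grip":80},{"tx":-0.33,"ty":0.035,"tz":-0.114,"ax":0,"ay":0,"az":0.14,"grip":80},{"tx":-0.346,"ty":0.034,"tz":-0.114,"ax":0,"ay":0,"az":0.175,"grip":80},{"tx":-0.346,"ty":0.034,"tz":-0.114,"ax":0,"ay":0,"az":0.21,"grip":80},{"tx":-0.346,"ty":0.034,"tz":-0.114,"ax":0,"ay":0,"az":0.245,"grip":80},{"tx":-0.346,"ty":0.034,"tz":-0.114,"ax":0,"ay":0,"az":0.28,"grip":80},{"tx":-0.346,"ty":0.034,"tz":-0.114,"ax":0,"ay":0,"az":0.28,"grip":80},{"tx":-0.346,"ty":0.034,"tz":-0.114,"ax":0,"ay":0,"az":0.28,"grip":80}]' 50; python3 -c "
from h import *
st();cap('wrist','w5.png');plan([.426,.21,.042],.6)"
```

```text
time: 6.48
ee_pos: [0.4218, 0.2103, 0.2043]
ee_rot: [-2.997, -0.929, -0.014]
force: [-0.2, -0.4, 0.1]
finger_gap: 0.0683
t 6.48 tcp [0.4218 0.2103 0.2043] gp [0.4222 0.2106 0.1503] yaw 0.601 z [ 0.007  0.006 -1.   ] F [-0.2 -0.4  0.1] gap 0.0683 q [-0.69  0.41  0.17  2.1  -0.12  0.63  0.17]
t [0.0057 0.0069 0.2706] a [-0.0004 -0.0031  0.0005] yaw 0.6 dist 0.108 q7 0.17
```

View pics/w5.png

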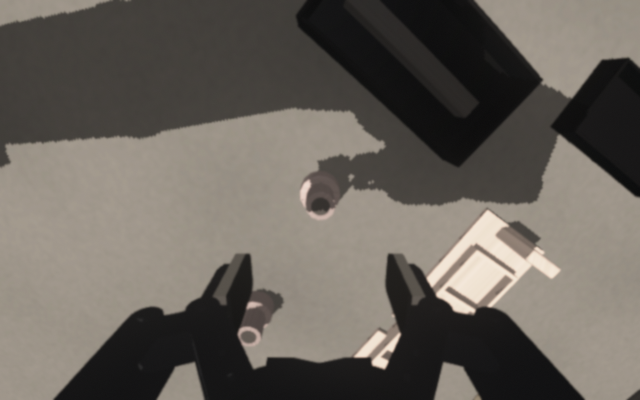

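```bash
python3 -c "
from h import *
c=cap('wrist')
for p in((320,205),(249,337)):print(onz(c,*p,.048),onz(c,*p,.0))
print(px(c,[[.426,.21,.048],[.4418,.067,.048]]))
t=cap('top','t5.png')"
python3 - <<'E'
import cv2
a=cv2.imread('pics/t5.png')
cv2.imwrite('pics/t5z.png',cv2.resize(a[150:300,150:350],None,fx=4,fy=4))
E
```

```text
[0.42379078 0.21345318 0.048     ] [0.43413358 0.19964486 0.        ]
[0.44328466 0.06801615 0.048     ] [0.45775477 0.02341542 0.        ]
[[319.82629503 209.86932342]
 [247.08208643 336.99312514]]
```

View pics/t5z.png

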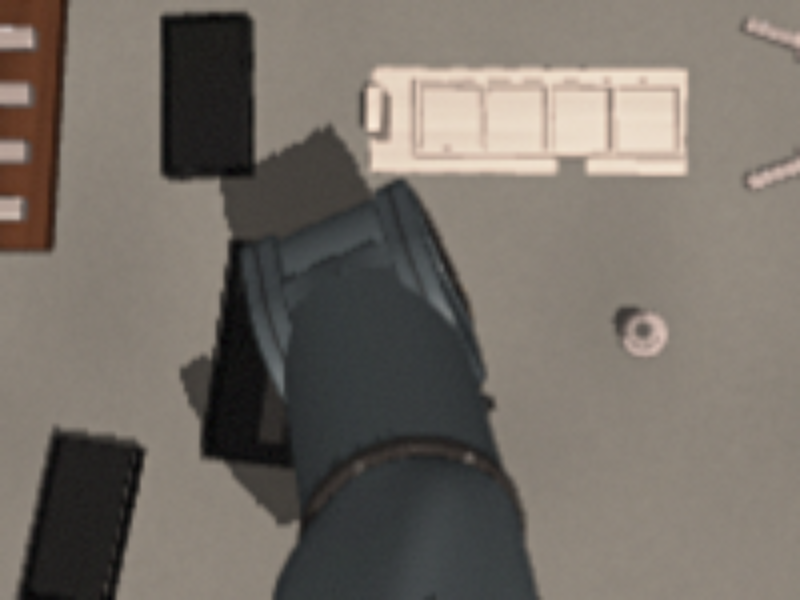

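```bash
python3 -c "
from h import *
plan([.425,.2125,.042],.6)"
```

```text
t [7.300e-03 1.000e-04 2.703e-01] a [-0.0005 -0.003   0.0001] yaw 0.6 dist 0.108 q7 0.17
```

```bash
python3 -m handwheel '[{"tx":0.007,"ty":0,"tz":0.08,"ax":0,"ay":-0.003,"az":0,"grip":80},{"tx":0.007,"ty":0,"tz":0.16,"ax":0,"ay":-0.003,"az":0,"grip":80},{"tx":0.007,"ty":0,"tz":0.23,"ax":0,"ay":-0.003,"az":0,"grip":80},{"tx":0.007,"ty":0,"tz":0.27,"ax":0,"ay":-0.003,"az":0,"grip":80},{"tx":0.007,"ty":0,"tz":0.27,"ax":0,"ay":-0.003,"az":0,"grip":80},{"tx":0.007,"ty":0,"tz":0.27,"ax":0,"ay":-0.003,"az":0,"grip":20},{"tx":0.007,"ty":0,"tz":0.27,"ax":0,"ay":-0.003,"az":0,"grip":20},{"tx":0.007,"ty":0,"tz":0.27,"ax":0,"ay":-0.003,"az":0,"grip":20},{"tx":0.007,"ty":0,"tz":0.27,"ax":0,"ay":-0.003,"az":0,"grip":20},{"tx":0.007,"ty":0,"tz":0.27,"ax":0,"ay":-0.003,"az":0,"grip":20}]' 50; python3 -c "
from h import *
st();cap('wrist','w6.png');plan([.611,.17,.14],0);plan([.611,.17,.05],0)"
```

```text
time: 7.47
ee_pos: [0.4254, 0.2127, 0.0975]
ee_rot: [-2.999, -0.929, -0.003]
force: [-1.2, -0.6, 6.1]
finger_gap: 0.0224
t 7.47 tcp [0.4254 0.2127 0.0975] gp [0.4254 0.2129 0.0435] yaw 0.601 z [ 0.001  0.002 -1.   ] F [-1.2 -0.6  6.1] gap 0.0224 q [-0.63  0.61  0.1   2.18 -0.17  0.37  0.21]
t [ 0.3231  0.3502 -0.2411] a [-0.0006 -0.0005  0.1912] yaw 0.0 dist 0.214 q7 0.21
t [ 0.3226  0.3505 -0.0161] a [-0.0006 -0.0005  0.1912] yaw 0.0 dist 0.191 q7 0.21
```

View pics/w6.png

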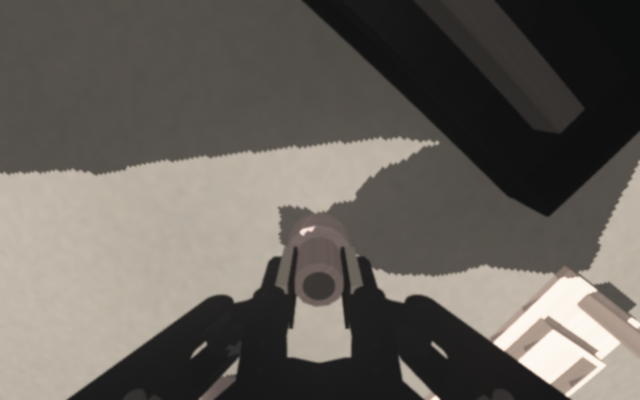

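```bash
python3 -c "
from h import *
c=cap('wrist');print(onz(c,319,287,.048),c['extrinsics'])
"; python3 -m handwheel '[{"tx":0,"ty":0,"tz":-0.06,"ax":0,"ay":0,"az":0,"grip":20},{"tx":0,"ty":0,"tz":-0.15,"ax":0,"ay":0,"az":0,"grip":20},{"tx":0.02,"ty":0.02,"tz":-0.23,"ax":0,"ay":0,"az":0,"grip":20},{"tx":0.08,"ty":0.08,"tz":-0.24,"ax":0,"ay":0,"az":0.03,"grip":20},{"tx":0.14,"ty":0.15,"tz":-0.24,"ax":0,"ay":0,"az":0.065,"grip":20},{"tx":0.2,"ty":0.21,"tz":-0.24,"ax":0,"ay":0,"az":0.1,"grip":20},{"tx":0.26,"ty":0.28,"tz":-0.24,"ax":0,"ay":0,"az":0.135,"grip":20},{"tx":0.31,"ty":0.34,"tz":-0.24,"ax":0,"ay":0,"az":0.17,"grip":20},{"tx":0.323,"ty":0.35,"tz":-0.24,"ax":0,"ay":0,"az":0.191,"grip":20},{"tx":0.323,"ty":0.35,"tz":-0.24,"ax":0,"ay":0,"az":0.191,"grip":20}]' 50; python3 -c "
from h import *
st();c=cap('wrist','w7.png')"
```

```text
[0.42642674 0.21307031 0.048     ] [[ 0.82513823  0.53409309  0.18409638  0.37899414]
 [ 0.56492348 -0.78175441 -0.2640483   0.28146308]
 [ 0.00289178  0.32187671 -0.94677718  0.16797688]
 [ 0.          0.          0.          1.        ]]
time: 8.4
ee_pos: [0.613, 0.1689, 0.1941]
ee_rot: [-3.14, 0.007, -0.005]
force: [-0.7, -0.7, -2.6]
finger_gap: 0.0223
t 8.4 tcp [0.613  0.1689 0.1941] gp [0.6131 0.169  0.1401] yaw -0.005 z [ 0.003  0.002 -1.   ] F [-0.7 -0.7 -2.6] gap 0.0223 q [-0.55  0.65  0.34  1.69 -0.27  0.85 -0.09]
```

View pics/w7.png

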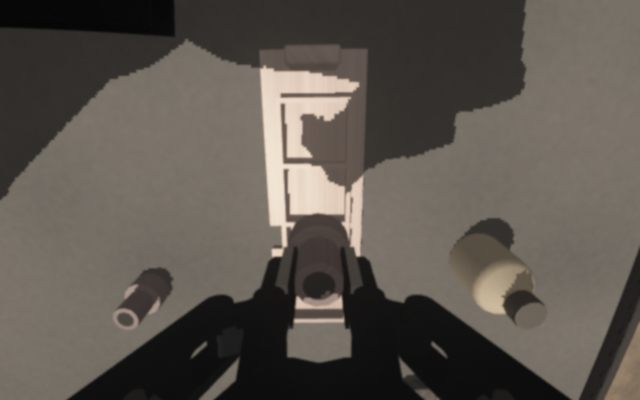

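```bash
python3 -c "
from h import *
c=cap('wrist')
g=cv2.cvtColor(c['image'],cv2.COLOR_RGB2GRAY)
print(g[175,255:375].tolist());print(g[85:235,300].tolist())
for p in((318,95),(318,160),(318,217)):print(p,onz(c,*p,.017))
for p in((260,49),(367,49)):print(p,onz(c,*p,.005))"
```

```text
[118, 118, 119, 118, 120, 120, 119, 120, 119, 119, 119, 119, 124, 147, 190, 219, 228, 229, 229, 229, 229, 230, 229, 229, 228, 228, 229, 229, 228, 227, 211, 162, 108, 92, 99, 140, 194, 216, 220, 221, 222, 223, 224, 222, 220, 218, 217, 216, 216, 216, 216, 218, 220, 221, 223, 224, 224, 224, 221, 220, 220, 220, 219, 218, 218, 218, 216, 215, 216, 215, 202, 166, 129, 104, 93, 89, 88, 89, 88, 88, 88, 87, 87, 86, 86, 86, 87, 88, 88, 87, 88, 86, 83, 82, 86, 89, 90, 90, 90, 89, 89, 88, 88, 88, 88, 89, 97, 111, 121, 137, 151, 139, 121, 116, 115, 116, 116, 117, 116, 116]
[207, 208, 208, 208, 208, 208, 208, 205, 185, 135, 98, 93, 113, 160, 204, 218, 220, 220, 218, 214, 212, 211, 211, 211, 211, 211, 211, 212, 212, 212, 212, 212, 213, 213, 213, 213, 213, 213, 213, 212, 212, 213, 212, 213, 213, 213, 213, 213, 213, 214, 214, 214, 214, 214, 214, 215, 214, 215, 215, 214, 215, 216, 216, 216, 216, 217, 217, 216, 217, 216, 217, 215, 203, 164, 117, 94, 88, 87, 98, 140, 194, 219, 226, 226, 224, 221, 218, 219, 218, 218, 218, 219, 218, 218, 218, 219, 219, 219, 219, 218, 219, 219, 219, 219, 219, 219, 219, 220, 220, 220, 220, 220, 220, 220, 221, 221, 221, 220, 221, 221, 220, 220, 220, 220, 220, 220, 220, 220, 218, 205, 163, 114, 89, 79, 72, 68, 65, 64, 64, 64, 63, 63, 62, 63, 63, 65, 66, 68, 68, 69]
(318, 95) [0.61175826 0.25440251 0.017     ]
(318, 160) [0.61175968 0.20369743 0.017     ]
(318, 217) [0.61175901 0.15348471 0.017     ]
(260, 49) [0.56672991 0.28882069 0.005     ]
(367, 49) [0.64979331 0.28883474 0.005     ]
```

```bash
python3 -c "
from h import *
c=cap('wrist')
a=onz(c,268.7,175,.004);b=onz(c,362.5,175,.004);print(a,b,(a+b)/2)
print('bush ring',onz(c,320,286,.1445))
print(px(c,[[.611,.17,.053]]))
plan([.611,.172,.0505],0)
"
```

```text
[0.5673502  0.18835589 0.004     ] [0.64951197 0.18856734 0.004     ] [0.60843109 0.18846162 0.004     ]
bush ring [0.6116506  0.17126586 0.1445    ]
[[318.49731208 215.24948131]]
t [ 0.003  -0.0028  0.2231] a [-0.0009 -0.      0.0012] yaw 0.0 dist 0.089 q7 -0.09
```

```bash
python3 -m handwheel '[{"tx":-0.004,"ty":-0.002,"tz":0.08,"ax":-0.001,"ay":0,"az":0,"grip":20},{"tx":-0.007,"ty":-0.002,"tz":0.15,"ax":-0.001,"ay":0,"az":0,"grip":20},{"tx":-0.007,"ty":-0.002,"tz":0.19,"ax":-0.001,"ay":0,"az":0,"grip":20},{"tx":-0.007,"ty":-0.002,"tz":0.21,"ax":-0.001,"ay":0,"az":0,"grip":20},{"tx":-0.007,"ty":-0.002,"tz":0.225,"ax":-0.001,"ay":0,"az":0,"grip":20},{"tx":-0.007,"ty":-0.002,"tz":0.226,"ax":-0.001,"ay":0,"az":0,"grip":20},{"tx":-0.007,"ty":-0.002,"tz":0.226,"ax":-0.001,"ay":0,"az":0,"grip":20},{"tx":-0.007,"ty":-0.002,"tz":0.226,"ax":-0.001,"ay":0,"az":0,"grip":60},{"tx":-0.007,"ty":-0.002,"tz":0.226,"ax":-0.001,"ay":0,"az":0,"grip":70},{"tx":-0.007,"ty":-0.002,"tz":0.226,"ax":-0.001,"ay":0,"az":0,"grip":70}]' 50; python3 -c "
from h import *
st();c=cap('wrist','w8.png')"
```

```text
time: 9.38
ee_pos: [0.6075, 0.1717, 0.1043]
ee_rot: [-3.141, -0.006, -0.003]
force: [0.9, 0.3, -0.4]
finger_gap: 0.0578
t 9.38 tcp [0.6075 0.1717 0.1043] gp [0.6076 0.1717 0.0503] yaw 0.004 z [ 0.002  0.    -1.   ] F [ 0.9  0.3 -0.4] gap 0.0578 q [-0.52  0.75  0.29  1.77 -0.32  0.66 -0.05]
```

View pics/w8.png

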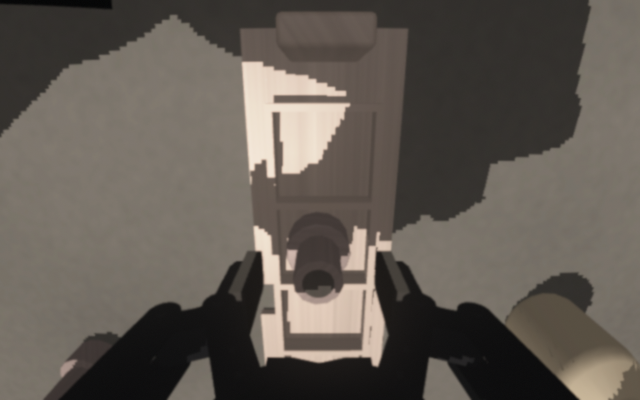

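```bash
python3 -c "
from h import *
plan([.4432,.068,.15],0)"
```

```text
t [-0.411   0.2578 -0.2502] a [-0.     -0.0004  0.0012] yaw 0.0 dist 0.218 q7 -0.05
```

```bash
python3 -m handwheel '[{"tx":0,"ty":0,"tz":-0.1,"ax":0,"ay":0,"az":0,"grip":70},{"tx":0,"ty":0,"tz":-0.19,"ax":0,"ay":0,"az":0,"grip":70},{"tx":-0.05,"ty":0.03,"tz":-0.25,"ax":0,"ay":0,"az":0,"grip":70},{"tx":-0.13,"ty":0.08,"tz":-0.25,"ax":0,"ay":0,"az":0,"grip":70},{"tx":-0.21,"ty":0.13,"tz":-0.25,"ax":0,"ay":0,"az":0,"grip":80},{"tx":-0.29,"ty":0.18,"tz":-0.25,"ax":0,"ay":0,"az":0,"grip":80},{"tx":-0.37,"ty":0.23,"tz":-0.25,"ax":0,"ay":0,"az":0,"grip":80},{"tx":-0.411,"ty":0.258,"tz":-0.25,"ax":0,"ay":0,"az":0,"grip":80},{"tx":-0.411,"ty":0.258,"tz":-0.25,"ax":0,"ay":0,"az":0,"grip":80},{"tx":-0.411,"ty":0.258,"tz":-0.25,"ax":0,"ay":0,"az":0,"grip":80}]' 50; python3 -c "
from h import *
st();c=cap('wrist','w9.png');t=cap('top','t9.png');print(px(c,[[.4432,.068,.048]]))"
```

```text
time: 10.27
ee_pos: [0.443, 0.0675, 0.2046]
ee_rot: [-3.141, -0.004, -0.004]
force: [0.9, -0.8, -0.1]
finger_gap: 0.068
t 10.27 tcp [0.443  0.0675 0.2046] gp [0.4431 0.0675 0.1506] yaw 0.003 z [ 0.002  0.001 -1.   ] F [ 0.9 -0.8 -0.1] gap 0.068 q [-0.51  0.4   0.36  2.15 -0.24  0.62  0.01]
[[317.34376138 206.59250783]]
```

View pics/w9.png

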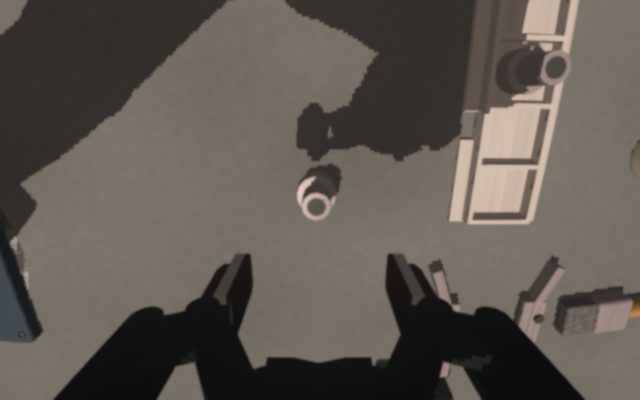

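View pics/t9.png

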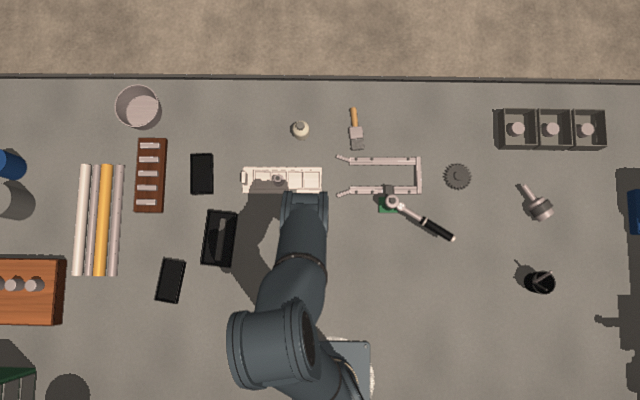

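```bash
python3 -m handwheel '[{"tx":-0.001,"ty":0,"tz":0.08,"ax":0,"ay":0,"az":0,"grip":80},{"tx":-0.001,"ty":0,"tz":0.16,"ax":0,"ay":0,"az":0,"grip":80},{"tx":-0.001,"ty":0,"tz":0.23,"ax":0,"ay":0,"az":0,"grip":80},{"tx":-0.001,"ty":0,"tz":0.27,"ax":0,"ay":0,"az":0,"grip":80},{"tx":-0.001,"ty":0,"tz":0.27,"ax":0,"ay":0,"az":0,"grip":80},{"tx":-0.001,"ty":0,"tz":0.27,"ax":0,"ay":0,"az":0,"grip":20},{"tx":-0.001,"ty":0,"tz":0.27,"ax":0,"ay":0,"az":0,"grip":20},{"tx":-0.001,"ty":0,"tz":0.27,"ax":0,"ay":0,"az":0,"grip":20},{"tx":-0.001,"ty":0,"tz":0.27,"ax":0,"ay":0,"az":0,"grip":20},{"tx":-0.001,"ty":0,"tz":0.27,"ax":0,"ay":0,"az":0,"grip":20}]' 50; python3 -c "
from h import *
st();c=cap('wrist','w10.png');plan([.61,.118,.14],0);print(onz(c,319,287,.048))"
```

```text
time: 11.2
ee_pos: [0.4449, 0.0689, 0.0976]
ee_rot: [-3.14, -0.007, -0.008]
force: [-0.4, -0.1, 5.8]
finger_gap: 0.0225
t 11.2 tcp [0.4449 0.0689 0.0976] gp [0.4452 0.0689 0.0436] yaw 0.004 z [ 0.005  0.001 -1.   ] F [-0.4 -0.1  5.8] gap 0.0225 q [-0.4   0.6   0.2   2.24 -0.36  0.33  0.12]
t [ 0.4146 -0.1214 -0.2387] a [-0.0005 -0.0017  0.0014] yaw 0.0 dist 0.197 q7 0.12
[0.44618511 0.06899273 0.048     ]
```

View pics/w10.png

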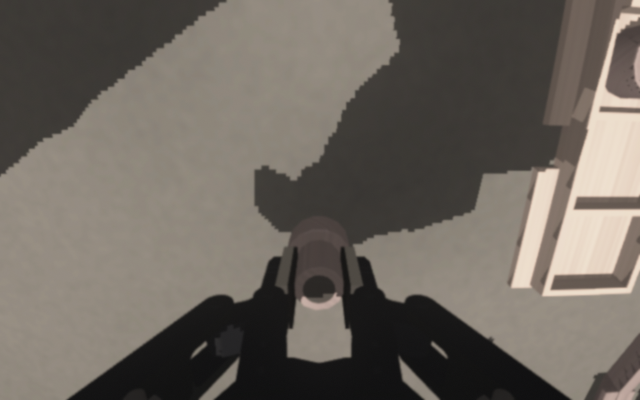

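```bash
python3 -m handwheel '[{"tx":0,"ty":0,"tz":-0.06,"ax":0,"ay":0,"az":0,"grip":20},{"tx":0,"ty":0,"tz":-0.15,"ax":0,"ay":0,"az":0,"grip":20},{"tx":0.02,"ty":0,"tz":-0.23,"ax":0,"ay":-0.0015,"az":0,"grip":20},{"tx":0.09,"ty":-0.03,"tz":-0.24,"ax":0,"ay":-0.0015,"az":0,"grip":20},{"tx":0.17,"ty":-0.05,"tz":-0.24,"ax":0,"ay":-0.0015,"az":0,"grip":20},{"tx":0.25,"ty":-0.075,"tz":-0.24,"ax":0,"ay":-0.0015,"az":0,"grip":20},{"tx":0.33,"ty":-0.1,"tz":-0.24,"ax":0,"ay":-0.0015,"az":0,"grip":20},{"tx":0.4,"ty":-0.12,"tz":-0.24,"ax":0,"ay":-0.0015,"az":0,"grip":20},{"tx":0.415,"ty":-0.123,"tz":-0.24,"ax":0,"ay":-0.0015,"az":0,"grip":20},{"tx":0.415,"ty":-0.123,"tz":-0.24,"ax":0,"ay":-0.0015,"az":0,"grip":20}]' 50; python3 -c "
from h import *
st();c=cap('wrist','w11.png');plan([.6105,.119,.05],0)"
```

```text
time: 12.08
ee_pos: [0.6116, 0.1194, 0.195]
ee_rot: [-3.14, -0.009, -0.004]
force: [-0.8, -0.1, -0.7]
finger_gap: 0.0225
t 12.08 tcp [0.6116 0.1194 0.195 ] gp [0.6118 0.1195 0.141 ] yaw 0.005 z [ 0.002  0.002 -1.   ] F [-0.8 -0.1 -0.7] gap 0.0225 q [-0.48  0.63  0.35  1.72 -0.28  0.83  0.  ]
t [ 0.0011 -0.0007  0.2269] a [-0.0004 -0.0002  0.0015] yaw 0.0 dist 0.091 q7 0.0
```

View pics/w11.png

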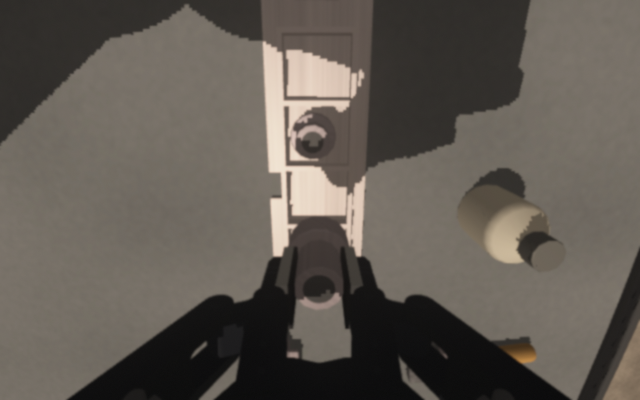

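```bash
python3 -m handwheel '[{"tx":0.001,"ty":0,"tz":0.08,"ax":0,"ay":0,"az":0.001,"grip":20},{"tx":0.001,"ty":0,"tz":0.15,"ax":0,"ay":0,"az":0.001,"grip":20},{"tx":0.001,"ty":0,"tz":0.19,"ax":0,"ay":0,"az":0.001,"grip":20},{"tx":0.001,"ty":0,"tz":0.21,"ax":0,"ay":0,"az":0.001,"grip":20},{"tx":0.001,"ty":0,"tz":0.227,"ax":0,"ay":0,"az":0.001,"grip":20},{"tx":0.001,"ty":0,"tz":0.228,"ax":0,"ay":0,"az":0.001,"grip":20},{"tx":0.001,"ty":0,"tz":0.228,"ax":0,"ay":0,"az":0.001,"grip":20},{"tx":0.001,"ty":0,"tz":0.228,"ax":0,"ay":0,"az":0.001,"grip":50},{"tx":0.001,"ty":0,"tz":0.228,"ax":0,"ay":0,"az":0.001,"grip":60},{"tx":0.001,"ty":0,"tz":0.228,"ax":0,"ay":0,"az":0.001,"grip":60}]' 50; python3 -c "
from h import *
st();c=cap('wrist','w12.png')"
```

```text
time: 12.97
ee_pos: [0.6109, 0.1188, 0.1045]
ee_rot: [-3.14, -0.002, -0.003]
force: [0.2, -0.0, -0.2]
finger_gap: 0.051
t 12.97 tcp [0.6109 0.1188 0.1045] gp [0.611  0.1189 0.0505] yaw 0.002 z [ 0.002  0.002 -1.   ] F [ 0.2 -0.  -0.2] gap 0.051 q [-0.45  0.75  0.29  1.79 -0.33  0.65  0.04]
```

View pics/w12.png

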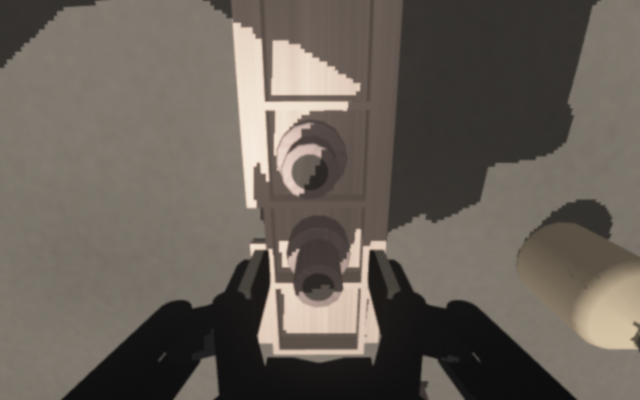

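```bash
python3 -m handwheel '[{"tx":0,"ty":0,"tz":-0.1,"ax":0,"ay":0,"az":0,"grip":60},{"tx":0,"ty":0,"tz":-0.2,"ax":0,"ay":0,"az":0,"grip":60},{"tx":0,"ty":0,"tz":-0.3,"ax":0,"ay":0,"az":0,"grip":60},{"tx":0,"ty":0.1,"tz":-0.37,"ax":0,"ay":0,"az":0,"grip":60},{"tx":-0.03,"ty":0.2,"tz":-0.37,"ax":0,"ay":0,"az":0,"grip":60},{"tx":-0.06,"ty":0.3,"tz":-0.37,"ax":0,"ay":0,"az":0.03,"grip":60},{"tx":-0.1,"ty":0.4,"tz":-0.37,"ax":0,"ay":0,"az":0.06,"grip":60},{"tx":-0.15,"ty":0.5,"tz":-0.37,"ax":0,"ay":0,"az":0.09,"grip":60},{"tx":-0.2,"ty":0.6,"tz":-0.37,"ax":0,"ay":0,"az":0.12,"grip":60},{"tx":-0.24,"ty":0.7,"tz":-0.37,"ax":0,"ay":0,"az":0.15,"grip":60}]' 50; python3 -c "
from h import *
st();c=cap('wrist','w13.png');c=cap('top','t13.png');c=cap('side','s13.png');plan([.4446,-.3205,.2],-.54)"
```

```text
time: 13.85
ee_pos: [0.5193, -0.1493, 0.2523]
ee_rot: [-3.051, 0.737, -0.003]
force: [0.9, -0.2, 0.5]
finger_gap: 0.0511
t 13.85 tcp [ 0.5193 -0.1493  0.2523] gp [ 0.5195 -0.1492  0.1983] yaw -0.474 z [ 0.003  0.002 -1.   ] F [ 0.9 -0.2  0.5] gap 0.0511 q [-0.16  0.48  0.52  1.88 -0.31  0.86  0.05]
t [ 0.0282  0.4609 -0.0041] a [-0.0004 -0.0007  0.0202] yaw -0.54 dist 0.185 q7 0.05
```

View pics/w13.png

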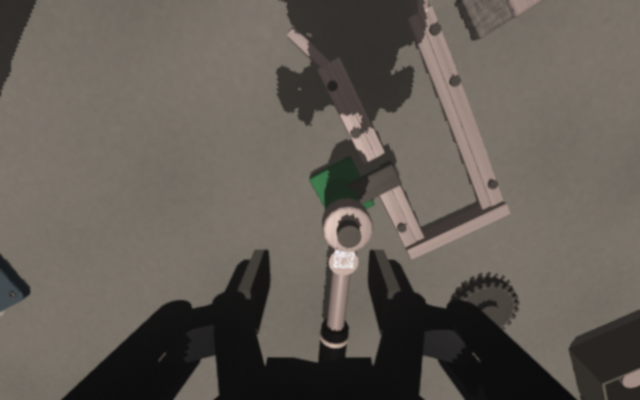

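View pics/s13.png

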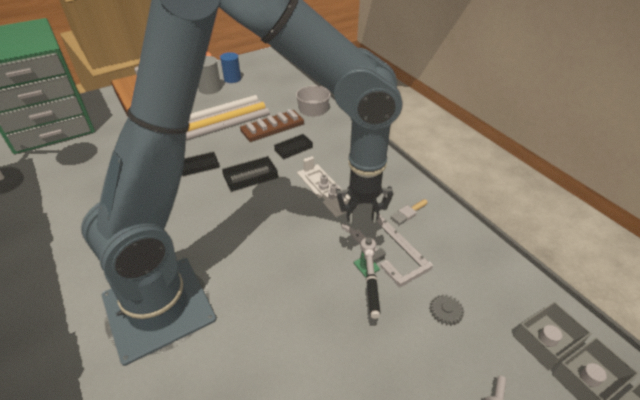

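```bash
python3 -c "
from h import *
c=cap('wrist');t=cap('top');s=cap('side')
b=onz(c,348,231,.107);e=onz(c,334,333,.095);p=onz(c,343,262,.1);print('bolt',b,'shank',e,p,np.arctan2(*(e-b)[[1,0]]),np.linalg.norm((e-b)[:2]))
b2=onz(t,391.5,201,.107);e2=onz(t,453,238,.095);print(b2,e2,np.arctan2(*(e2-b2)[[1,0]]))
e3=onz(s,375,315,.095);b3=onz(s,368,242,.107);print(b3,e3,np.arctan2(*(e3-b3)[[1,0]]))
print('holder wrist: endstop outer right corner',onz(c,509,212,.016),'left',onz(c,410,257,.016),'inner rail -x end',onz(c,424,237,.016),'+x rail far top',onz(c,425,5,.016), 'R outer', onz(c,480,150,.016))
"
```

```text
bolt [ 0.5332686  -0.17582333  0.107     ] shank [ 0.47534908 -0.26976286  0.095     ] [ 0.51665146 -0.20255353  0.1       ] -2.123304664291859 0.11035988866103963
[ 0.53173578 -0.17247492  0.107     ] [ 0.4262217  -0.35404334  0.095     ] -2.0972220414125857
[ 0.5335125  -0.17301413  0.107     ] [ 0.42356235 -0.35364737  0.095     ] -2.1175830820608637
holder wrist: endstop outer right corner [ 0.69001845 -0.27895707  0.016     ] left [ 0.5717417  -0.27937683  0.016     ] inner rail -x end [ 0.59502421 -0.26315511  0.016     ] +x rail far top [ 0.67933286 -0.05082373  0.016     ] R outer [ 0.68175164 -0.19828771  0.016     ]
```

```bash
python3 -c "
from h import *
plan([.445,-.3195,.2],-.544);plan([.445,-.3195,.093],-.544)"
```

```text
t [ 0.0243  0.4713 -0.0068] a [-0.001  -0.0003  0.0243] yaw -0.544 dist 0.189 q7 0.05
t [0.024  0.4721 0.2607] a [-0.001  -0.0003  0.0243] yaw -0.544 dist 0.216 q7 0.05
```

```bash
python3 -m handwheel '[{"tx":0.01,"ty":0.09,"tz":0,"ax":0,"ay":0,"az":0.01,"grip":70},{"tx":0.015,"ty":0.18,"tz":0,"ax":0,"ay":0,"az":0.024,"grip":70},{"tx":0.02,"ty":0.28,"tz":0,"ax":0,"ay":0,"az":0.024,"grip":70},{"tx":0.024,"ty":0.38,"tz":0,"ax":0,"ay":0,"az":0.024,"grip":70},{"tx":0.024,"ty":0.45,"tz":0,"ax":0,"ay":0,"az":0.024,"grip":70},{"tx":0.024,"ty":0.472,"tz":0,"ax":0,"ay":0,"az":0.024,"grip":70},{"tx":0.024,"ty":0.472,"tz":0.05,"ax":0,"ay":0,"az":0.024,"grip":70},{"tx":0.024,"ty":0.472,"tz":0.1,"ax":0,"ay":0,"az":0.024,"grip":70},{"tx":0.024,"ty":0.472,"tz":0.1,"ax":0,"ay":0,"az":0.024,"grip":70},{"tx":0.024,"ty":0.472,"tz":0.1,"ax":0,"ay":0,"az":0.024,"grip":70}]' 50; python3 -c "
from h import *
st();c=cap('wrist','w14.png');plan([.445,-.3195,.093],-.544)"
```

```text
time: 14.98
ee_pos: [0.4455, -0.3181, 0.2107]
ee_rot: [-3.024, 0.838, 0.001]
force: [0.2, -0.5, 0.1]
finger_gap: 0.0595
t 14.98 tcp [ 0.4455 -0.3181  0.2107] gp [ 0.4456 -0.3179  0.1567] yaw -0.541 z [ 0.001  0.004 -1.   ] F [ 0.2 -0.5  0.1] gap 0.0595 q [ 0.21  0.54  0.5   1.91 -0.36  0.78  0.37]
t [-0.0006  0.0033  0.1614] a [-0.0011 -0.0001  0.001 ] yaw -0.544 dist 0.065 q7 0.37
```

View pics/w14.png

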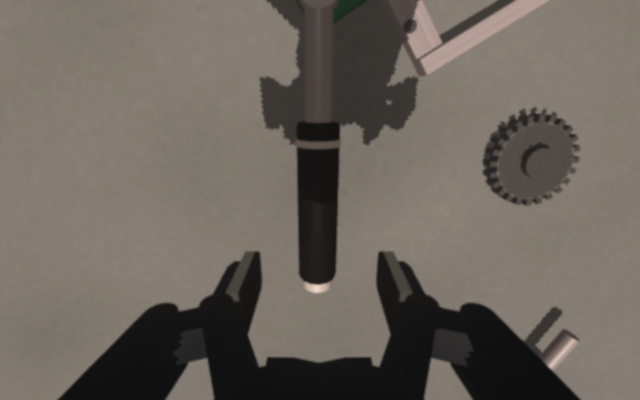

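Handle is centred between the pads (column 318). Descend and close loosely.

```bash
python3 -m handwheel '[{"tx":0,"ty":0.003,"tz":0.05,"ax":-0.001,"ay":0,"az":0,"grip":70},{"tx":0,"ty":0.003,"tz":0.1,"ax":-0.001,"ay":0,"az":0,"grip":70},{"tx":0,"ty":0.003,"tz":0.14,"ax":-0.001,"ay":0,"az":0,"grip":70},{"tx":0,"ty":0.003,"tz":0.16,"ax":-0.001,"ay":0,"az":0,"grip":70},{"tx":0,"ty":0.003,"tz":0.16,"ax":-0.001,"ay":0,"az":0,"grip":35},{"tx":0,"ty":0.003,"tz":0.16,"ax":-0.001,"ay":0,"az":0,"grip":35},{"tx":0,"ty":0.003,"tz":0.16,"ax":-0.001,"ay":0,"az":0,"grip":35},{"tx":0,"ty":0.003,"tz":0.16,"ax":-0.001,"ay":0,"az":0,"grip":35},{"tx":0,"ty":0.003,"tz":0.16,"ax":-0.001,"ay":0,"az":0,"grip":35},{"tx":0,"ty":0.003,"tz":0.16,"ax":-0.001,"ay":0,"az":0,"grip":35}]' 20; python3 -c "
from h import *
st();c=cap('wrist','w15.png')
B=np.array([.533,-.174])
for d in (.1,.2,.3,.4,.5,.6,.7,.8,.9):
    f=-2.115+d; P=B+.17*np.array([np.cos(f),np.sin(f)]);plan([P[0],P[1],.093],f+np.pi/2)"
```

```text
time: 15.87
ee_pos: [0.4456, -0.3197, 0.1482]
ee_rot: [3.027, -0.839, 0.002]
force: [0.2, 0.3, -0.9]
finger_gap: 0.03
t 15.87 tcp [ 0.4456 -0.3197  0.1482] gp [ 0.4456 -0.3198  0.0942] yaw -0.541 z [ 0.001 -0.001 -1.   ] F [ 0.2  0.3 -0.9] gap 0.03 q [ 0.26  0.63  0.43  1.96 -0.43  0.64  0.42]
t [ 0.0409 -0.0018  0.0027] a [-0.     -0.0004 -0.0307] yaw -0.444 dist 0.016 q7 0.42
t [ 0.083  -0.008   0.0027] a [-0.     -0.0004 -0.0626] yaw -0.344 dist 0.033 q7 0.42
t [ 0.1242 -0.0184  0.0028] a [-0.     -0.0004 -0.0944] yaw -0.244 dist 0.05 q7 0.42
t [ 0.1641 -0.0328  0.0029] a [ 0.     -0.0004 -0.1262] yaw -0.144 dist 0.067 q7 0.42
t [ 0.2024 -0.0511  0.0029] a [ 0.     -0.0004 -0.158 ] yaw -0.044 dist 0.084 q7 0.42
t [ 0.2387 -0.0732  0.003 ] a [ 1.000e-04 -4.000e-04 -1.899e-01] yaw 0.056 dist 0.1 q7 0.42
t [ 0.2727 -0.0988  0.003 ] a [ 1.000e-04 -4.000e-04 -2.217e-01] yaw 0.156 dist 0.116 q7 0.42
t [ 0.3038 -0.1277  0.0031] a [ 1.000e-04 -4.000e-04 -2.535e-01] yaw 0.256 dist 0.132 q7 0.42
t [ 0.332  -0.1595  0.0031] a [ 1.000e-04 -4.000e-04 -2.854e-01] yaw 0.356 dist 0.147 q7 0.42
```

View pics/w15.png

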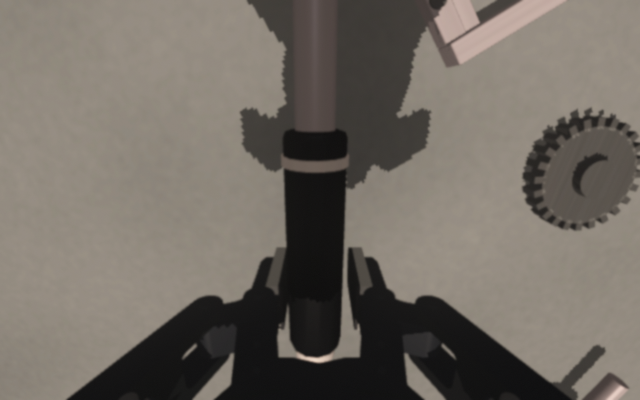

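```bash
python3 -m handwheel '[{"tx":0.02,"ty":-0.0005,"tz":0.002,"ax":0,"ay":0,"az":-0.016,"grip":35},{"tx":0.041,"ty":-0.002,"tz":0.002,"ax":0,"ay":0,"az":-0.031,"grip":35},{"tx":0.062,"ty":-0.005,"tz":0.002,"ax":0,"ay":0,"az":-0.047,"grip":35},{"tx":0.083,"ty":-0.008,"tz":0.002,"ax":0,"ay":0,"az":-0.063,"grip":35},{"tx":0.104,"ty":-0.013,"tz":0.002,"ax":0,"ay":0,"az":-0.078,"grip":35},{"tx":0.124,"ty":-0.018,"tz":0.002,"ax":0,"ay":0,"az":-0.094,"grip":35},{"tx":0.144,"ty":-0.025,"tz":0.002,"ax":0,"ay":0,"az":-0.11,"grip":35},{"tx":0.164,"ty":-0.033,"tz":0.002,"ax":0,"ay":0,"az":-0.126,"grip":35},{"tx":0.184,"ty":-0.042,"tz":0.002,"ax":0,"ay":0,"az":-0.142,"grip":35},{"tx":0.202,"ty":-0.051,"tz":0.002,"ax":0,"ay":0,"az":-0.158,"grip":35}]' 20; python3 -c "
from h import *
st();c=cap('wrist','w16.png')
B=np.array([.533,-.174])
for d in (.55,.6,.65,.7,.75,.8,.85,.9,.95,1):
    f=-2.115+d; P=B+.17*np.array([np.cos(f),np.sin(f)]);plan([P[0],P[1],.093],f+np.pi/2)"
```

```text
time: 16.75
ee_pos: [0.5252, -0.3438, 0.1473]
ee_rot: [-3.141, 0.067, -0.0]
force: [-1.6, 1.6, 0.5]
finger_gap: 0.0296
t 16.75 tcp [ 0.5252 -0.3438  0.1473] gp [ 0.5252 -0.3438  0.0933] yaw -0.042 z [ 0.  0. -1.] F [-1.6  1.6  0.5] gap 0.0296 q [ 0.32  0.69  0.3   1.75 -0.28  0.74  0.73]
t [0.0176 0.0002 0.001 ] a [ 0.0002 -0.0006 -0.0138] yaw 0.006 dist 0.007 q7 0.73
t [ 0.0388 -0.0013  0.0011] a [ 0.0002 -0.0006 -0.0297] yaw 0.056 dist 0.016 q7 0.73
t [ 0.0599 -0.0038  0.0011] a [ 0.0002 -0.0006 -0.0457] yaw 0.106 dist 0.024 q7 0.73
t [ 0.0808 -0.0074  0.0011] a [ 0.0002 -0.0006 -0.0616] yaw 0.156 dist 0.032 q7 0.73
t [ 0.1016 -0.012   0.0012] a [ 0.0002 -0.0006 -0.0775] yaw 0.206 dist 0.041 q7 0.73
t [ 0.122  -0.0176  0.0012] a [ 0.0002 -0.0006 -0.0934] yaw 0.256 dist 0.049 q7 0.73
t [ 0.1422 -0.0243  0.0012] a [ 0.0003 -0.0006 -0.1093] yaw 0.306 dist 0.058 q7 0.73
t [ 0.162  -0.0319  0.0013] a [ 0.0003 -0.0006 -0.1252] yaw 0.356 dist 0.066 q7 0.73
t [ 0.1815 -0.0406  0.0013] a [ 0.0003 -0.0006 -0.1411] yaw 0.406 dist 0.074 q7 0.73
t [ 0.2004 -0.0501  0.0013] a [ 0.0003 -0.0006 -0.1571] yaw 0.456 dist 0.083 q7 0.73
```

View pics/w16.png

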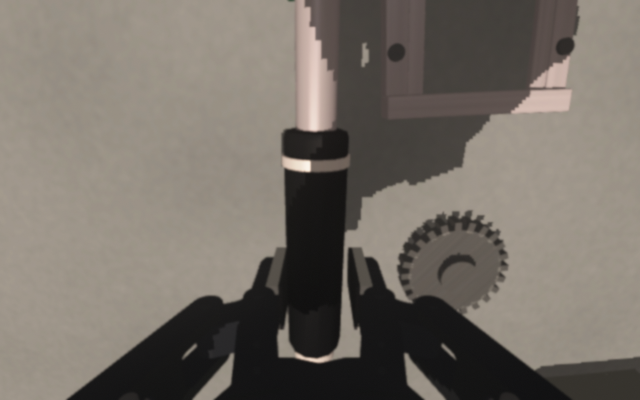

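```bash
python3 -m handwheel '[{"tx":0.018,"ty":0,"tz":0.001,"ax":0,"ay":0,"az":-0.014,"grip":35},{"tx":0.03,"ty":-0.001,"tz":0.001,"ax":0,"ay":0,"az":-0.022,"grip":35},{"tx":0.039,"ty":-0.001,"tz":0.001,"ax":0,"ay":0,"az":-0.03,"grip":35},{"tx":0.05,"ty":-0.002,"tz":0.001,"ax":0,"ay":0,"az":-0.038,"grip":35},{"tx":0.06,"ty":-0.004,"tz":0.001,"ax":0,"ay":0,"az":-0.046,"grip":35},{"tx":0.065,"ty":-0.005,"tz":0.001,"ax":0,"ay":0,"az":-0.05,"grip":35},{"tx":0.07,"ty":-0.006,"tz":0.001,"ax":0,"ay":0,"az":-0.054,"grip":35},{"tx":0.075,"ty":-0.007,"tz":0.001,"ax":0,"ay":0,"az":-0.058,"grip":35},{"tx":0.081,"ty":-0.0075,"tz":0.001,"ax":0,"ay":0,"az":-0.062,"grip":35},{"tx":0.081,"ty":-0.0075,"tz":0.001,"ax":0,"ay":0,"az":-0.062,"grip":35}]' 20; python3 -c "
from h import *
st();
B=np.array([.533,-.174])
for d in (.75,.8,.85,.9,.95,1):
    f=-2.115+d; P=B+.17*np.array([np.cos(f),np.sin(f)]);plan([P[0],P[1],.093],f+np.pi/2)"
```

```text
time: 17.63
ee_pos: [0.56, -0.3418, 0.1471]
ee_rot: [3.131, 0.248, 0.004]
force: [-0.4, 0.1, 0.3]
finger_gap: 0.0301
t 17.63 tcp [ 0.56   -0.3418  0.1471] gp [ 0.5601 -0.3419  0.0931] yaw 0.158 z [ 0.002 -0.001 -1.   ] F [-0.4  0.1  0.3] gap 0.0301 q [ 0.33  0.72  0.25  1.67 -0.23  0.78  0.84]
t [ 0.0197 -0.0004  0.0003] a [ 0.0003 -0.0007 -0.0151] yaw 0.206 dist 0.008 q7 0.84
t [ 0.0409 -0.002   0.0004] a [ 0.0004 -0.0007 -0.031 ] yaw 0.256 dist 0.016 q7 0.84
t [ 0.062  -0.0046  0.0004] a [ 0.0004 -0.0007 -0.0469] yaw 0.306 dist 0.025 q7 0.84
t [ 0.083  -0.0082  0.0004] a [ 0.0004 -0.0007 -0.0628] yaw 0.356 dist 0.033 q7 0.84
t [ 0.1037 -0.0129  0.0005] a [ 0.0004 -0.0007 -0.0788] yaw 0.406 dist 0.042 q7 0.84
t [ 0.1241 -0.0186  0.0005] a [ 0.0004 -0.0007 -0.0947] yaw 0.456 dist 0.05 q7 0.84
```

```bash
python3 -m handwheel '[{"tx":0.006,"ty":0,"tz":0,"ax":0,"ay":0,"az":-0.005,"grip":35},{"tx":0.012,"ty":0,"tz":0,"ax":0,"ay":0,"az":-0.01,"grip":35},{"tx":0.018,"ty":0,"tz":0,"ax":0,"ay":0,"az":-0.015,"grip":35},{"tx":0.022,"ty":0,"tz":0,"ax":0,"ay":0,"az":-0.018,"grip":35},{"tx":0.026,"ty":-0.001,"tz":0,"ax":0,"ay":0,"az":-0.021,"grip":35},{"tx":0.03,"ty":-0.001,"tz":0,"ax":0,"ay":0,"az":-0.024,"grip":35},{"tx":0.033,"ty":-0.001,"tz":0,"ax":0,"ay":0,"az":-0.026,"grip":35},{"tx":0.036,"ty":-0.002,"tz":0,"ax":0,"ay":0,"az":-0.028,"grip":35},{"tx":0.041,"ty":-0.002,"tz":0,"ax":0,"ay":0,"az":-0.031,"grip":35},{"tx":0.041,"ty":-0.002,"tz":0,"ax":0,"ay":0,"az":-0.031,"grip":35}]' 20; python3 -c "
from h import *
st();c=cap('wrist','w17.png')
B=np.array([.533,-.174])
for d in (.85,.9,.95,1):
    f=-2.115+d; P=B+.17*np.array([np.cos(f),np.sin(f)]);plan([P[0],P[1],.093],f+np.pi/2)"
```

```text
time: 18.47
ee_pos: [0.5722, -0.3392, 0.1461]
ee_rot: [-3.115, -0.398, 0.008]
force: [-12.9, 0.2, 2.8]
finger_gap: 0.0299
t 18.47 tcp [ 0.5722 -0.3392  0.1461] gp [ 0.5719 -0.3392  0.0921] yaw 0.254 z [-0.005  0.    -1.   ] F [-12.9   0.2   2.8] gap 0.0299 q [ 0.33  0.73  0.22  1.64 -0.21  0.8   0.9 ]
t [ 0.031  -0.     -0.0023] a [-0.0006  0.0015 -0.0165] yaw 0.306 dist 0.012 q7 0.9
t [ 0.0522 -0.0017 -0.0024] a [-0.0006  0.0015 -0.0324] yaw 0.356 dist 0.021 q7 0.9
t [ 0.0732 -0.0044 -0.0025] a [-0.0006  0.0014 -0.0484] yaw 0.406 dist 0.029 q7 0.9
t [ 0.0942 -0.0081 -0.0025] a [-0.0007  0.0014 -0.0643] yaw 0.456 dist 0.038 q7 0.9
```

View pics/w17.png

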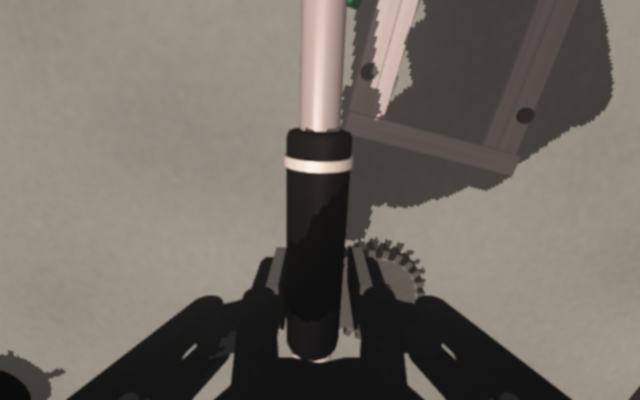

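```bash
python3 -m handwheel '[{"tx":-0.006,"ty":0,"tz":0,"ax":0,"ay":0,"az":0,"grip":35},{"tx":-0.008,"ty":0,"tz":0,"ax":0,"ay":0,"az":0,"grip":70},{"tx":-0.008,"ty":0,"tz":0,"ax":0,"ay":0,"az":0,"grip":70},{"tx":-0.008,"ty":0,"tz":0,"ax":0,"ay":0,"az":0,"grip":70},{"tx":-0.008,"ty":0,"tz":-0.05,"ax":0,"ay":0,"az":0,"grip":70},{"tx":-0.008,"ty":0,"tz":-0.1,"ax":0,"ay":0,"az":0,"grip":70},{"tx":-0.008,"ty":0,"tz":-0.18,"ax":0,"ay":0,"az":0,"grip":70},{"tx":-0.008,"ty":0,"tz":-0.26,"ax":0,"ay":0,"az":0,"grip":70},{"tx":-0.008,"ty":-0.05,"tz":-0.3,"ax":0,"ay":0,"az":-0.03,"grip":70},{"tx":-0.008,"ty":-0.12,"tz":-0.3,"ax":0,"ay":0,"az":-0.06,"grip":70}]' 20; python3 -c "
from h import *
st();plan([.61,.27,.21],1.59)
c=cap('top','t18.png')
a=cv2.imread('pics/t18.png');cv2.imwrite('pics/t18z.png',cv2.resize(a[130:280,220:480],None,fx=3,fy=3,interpolation=3))"
```

```text
time: 19.35
ee_pos: [0.5593, -0.2964, 0.2708]
ee_rot: [3.06, 0.69, 0.002]
force: [0.5, -0.1, 0.2]
finger_gap: 0.0602
t 19.35 tcp [ 0.5593 -0.2964  0.2708] gp [ 0.5594 -0.2966  0.2168] yaw 0.444 z [ 0.003 -0.005 -1.   ] F [ 0.5 -0.1  0.2] gap 0.0602 q [ 0.28  0.55  0.21  1.61 -0.13  0.99  0.98]
t [ 0.7221 -1.2246  0.0104] a [ 0.0016  0.0009 -0.3649] yaw 1.59 dist 0.569 q7 0.98
```

View pics/t18z.png

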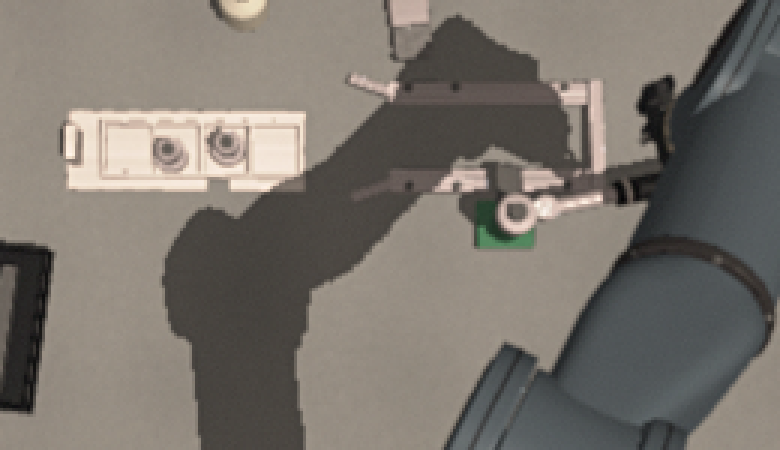

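```bash
python3 -m handwheel '[{"tx":0.06,"ty":-0.1,"tz":0,"ax":0,"ay":0,"az":-0.03,"grip":70},{"tx":0.11,"ty":-0.19,"tz":0,"ax":0,"ay":0,"az":-0.06,"grip":70},{"tx":0.17,"ty":-0.28,"tz":0,"ax":0,"ay":0,"az":-0.09,"grip":70},{"tx":0.22,"ty":-0.37,"tz":0,"ax":0,"ay":0,"az":-0.12,"grip":70},{"tx":0.27,"ty":-0.46,"tz":0,"ax":0,"ay":0,"az":-0.15,"grip":70},{"tx":0.32,"ty":-0.55,"tz":0,"ax":0,"ay":0,"az":-0.18,"grip":70},{"tx":0.375,"ty":-0.64,"tz":0,"ax":0,"ay":0,"az":-0.21,"grip":70},{"tx":0.43,"ty":-0.73,"tz":0,"ax":0,"ay":0,"az":-0.24,"grip":70},{"tx":0.48,"ty":-0.82,"tz":0,"ax":0,"ay":0,"az":-0.27,"grip":70},{"tx":0.54,"ty":-0.91,"tz":0,"ax":0,"ay":0,"az":-0.3,"grip":70}]' 20; python3 -c "
from h import *
st();plan([.61,.27,.17],1.59)"
```

```text
time: 20.23
ee_pos: [0.59, 0.1243, 0.2699]
ee_rot: [-2.397, -2.028, -0.003]
force: [0.7, -0.5, -0.1]
finger_gap: 0.0597
t 20.23 tcp [0.59   0.1243 0.2699] gp [0.59   0.1244 0.2159] yaw 1.405 z [ 0.     0.003 -1.   ] F [ 0.7 -0.5 -0.1] gap 0.0597 q [-0.23  0.5  -0.08  1.68  0.04  0.96  1.08]
t [ 0.3672 -0.0108  0.1158] a [-0.     -0.0009 -0.059 ] yaw 1.59 dist 0.154 q7 1.08
```

```bash
python3 -m handwheel '[{"tx":0.09,"ty":-0.003,"tz":0,"ax":0,"ay":0,"az":-0.03,"grip":70},{"tx":0.18,"ty":-0.006,"tz":0,"ax":0,"ay":0,"az":-0.059,"grip":70},{"tx":0.27,"ty":-0.01,"tz":0,"ax":0,"ay":0,"az":-0.059,"grip":70},{"tx":0.34,"ty":-0.01,"tz":0.03,"ax":0,"ay":0,"az":-0.059,"grip":70},{"tx":0.367,"ty":-0.011,"tz":0.06,"ax":0,"ay":0,"az":-0.059,"grip":70},{"tx":0.367,"ty":-0.011,"tz":0.1,"ax":0,"ay":0,"az":-0.059,"grip":70},{"tx":0.367,"ty":-0.011,"tz":0.115,"ax":0,"ay":0,"az":-0.059,"grip":70},{"tx":0.367,"ty":-0.011,"tz":0.115,"ax":0,"ay":0,"az":-0.059,"grip":70},{"tx":0.367,"ty":-0.011,"tz":0.115,"ax":0,"ay":0,"az":-0.059,"grip":70},{"tx":0.367,"ty":-0.011,"tz":0.115,"ax":0,"ay":0,"az":-0.059,"grip":70}]' 20; python3 -c "
from h import *
st();plan([.61,.27,.04],1.59);c=cap('wrist','w19.png')"
```

```text
time: 21.07
ee_pos: [0.6105, 0.2691, 0.2253]
ee_rot: [-2.201, -2.24, -0.005]
force: [-0.2, 0.8, -0.1]
finger_gap: 0.0596
t 21.07 tcp [0.6105 0.2691 0.2253] gp [0.6106 0.2693 0.1713] yaw 1.589 z [ 0.001  0.003 -1.   ] F [-0.2  0.8 -0.1] gap 0.0596 q [-0.41  0.63 -0.12  1.56  0.09  0.96  1.03]
t [ 0.0013 -0.0017  0.3282] a [ 0.0004 -0.001  -0.0004] yaw 1.59 dist 0.131 q7 1.03
```

View pics/w19.png

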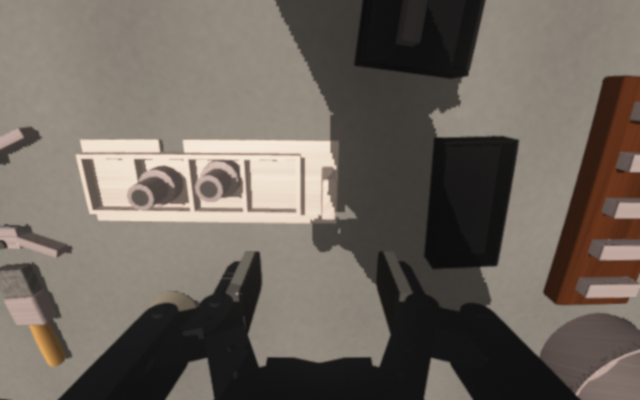

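```bash
python3 -c "
from h import *
c=cap('wrist')
a=onz(c,98,220,.005);b=onz(c,320,222.5,.005);e=onz(c,80,141,.005);f=onz(c,336,142,.005)
print(a,b,e,f,(b-a)[0]/(b-a)[1],(f-e)[0]/(f-e)[1])
print('tab',px(c,[[.59,.276,.055],[.628,.276,.055]]),onz(c,327,190,.055))
im=cv2.resize(c['image'][130:240,270:400],None,fx=5,fy=5)[:,:,::-1];cv2.imwrite('pics/w19z.png',np.clip(im.astype(float)*1.5,0,255))"
```

```text
[0.65421887 0.03836938 0.005     ] [0.6526058  0.27238914 0.005     ] [0.57136603 0.037963   0.005     ] [0.56979009 0.28593721 0.005     ] -0.006892872031045372 -0.006355256865630809
tab [[326.41427096 175.80504711]
 [325.25359777 219.15380662]] [0.60202928 0.2767941  0.055     ][ WARN:0@1.191] global loadsave.cpp:1063 imwrite_ Unsupported depth image for selected encoder is fallbacked to CV_8U.
```

View pics/w19z.png

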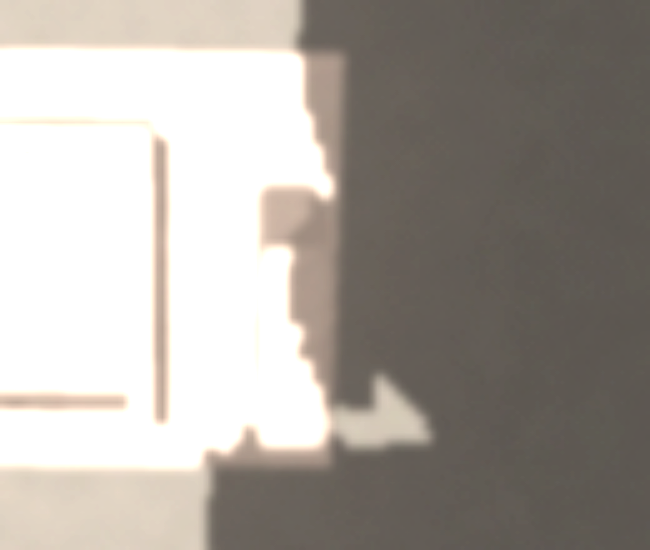

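```bash
python3 -c "
from h import *
plan([.611,.277,.04],1.577)"
```

```text
t [0.0179 0.0011 0.3287] a [ 0.0005 -0.0011  0.0038] yaw 1.577 dist 0.132 q7 1.03
```

```bash
python3 -m handwheel '[{"tx":0.018,"ty":0.001,"tz":0.08,"ax":0,"ay":-0.001,"az":0.004,"grip":70},{"tx":0.018,"ty":0.001,"tz":0.16,"ax":0,"ay":-0.001,"az":0.004,"grip":70},{"tx":0.018,"ty":0.001,"tz":0.23,"ax":0,"ay":-0.001,"az":0.004,"grip":70},{"tx":0.018,"ty":0.001,"tz":0.29,"ax":0,"ay":-0.001,"az":0.004,"grip":70},{"tx":0.018,"ty":0.001,"tz":0.328,"ax":0,"ay":-0.001,"az":0.004,"grip":70},{"tx":0.018,"ty":0.001,"tz":0.328,"ax":0,"ay":-0.001,"az":0.004,"grip":70},{"tx":0.018,"ty":0.001,"tz":0.328,"ax":0,"ay":-0.001,"az":0.004,"grip":5},{"tx":0.018,"ty":0.001,"tz":0.328,"ax":0,"ay":-0.001,"az":0.004,"grip":5},{"tx":0.018,"ty":0.001,"tz":0.328,"ax":0,"ay":-0.001,"az":0.004,"grip":5},{"tx":0.018,"ty":0.001,"tz":0.328,"ax":0,"ay":-0.001,"az":0.004,"grip":5}]' 30; python3 -c "
from h import *
st();c=cap('wrist','w20.png')"
```

```text
time: 22.0
ee_pos: [0.6117, 0.2775, 0.096]
ee_rot: [2.214, 2.226, 0.006]
force: [0.0, 3.7, 13.3]
finger_gap: 0.0115
t 22.0 tcp [0.6117 0.2775 0.096 ] gp [0.612  0.2776 0.042 ] yaw 1.576 z [ 0.004  0.002 -1.   ] F [ 0.   3.7 13.3] gap 0.0115 q [-0.43  0.78 -0.11  1.65  0.11  0.71  0.98]
```

View pics/w20.png

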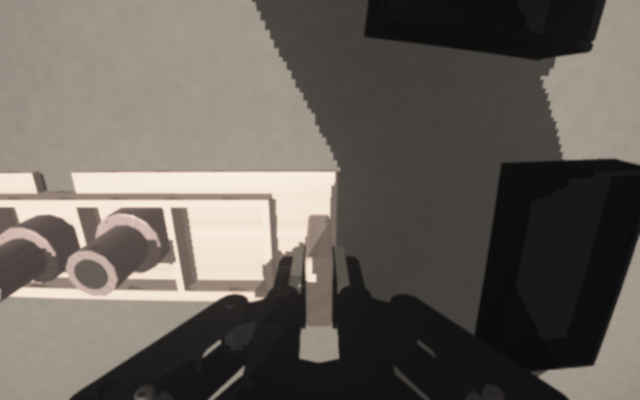

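```bash
python3 -c "
from h import *
c=cap('top','t21.png')
a=cv2.imread('pics/t21.png');cv2.imwrite('pics/t21z.png',cv2.resize(a[145:205,325:435],None,fx=7,fy=7,interpolation=3))
c=cap('side','s21.png')
a=cv2.imread('pics/s21.png');cv2.imwrite('pics/s21z.png',cv2.resize(a[130:300,280:450],None,fx=3.5,fy=3.5,interpolation=3))
"
```

```text
(no output)
```

View pics/t21z.png

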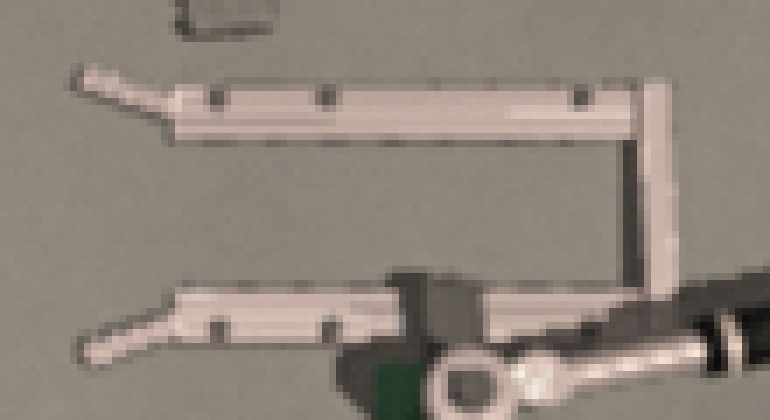

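View pics/s21z.png

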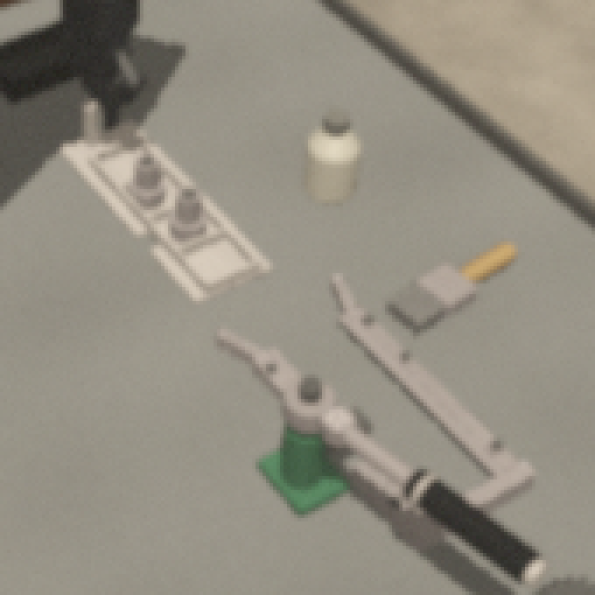

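```bash
python3 -c "
from h import *
c=cap('top');g=cv2.cvtColor(c['image'],cv2.COLOR_RGB2GRAY).astype(float)
def edge(u,v0,v1,sgn):
    col=g[v0:v1,u];d=np.diff(col)*sgn;i=np.arange(len(d));w=np.clip(d,0,None);k=w.argmax();s=slice(max(k-1,0),k+2);return v0+.5+(w[s]*i[s]).sum()/w[s].sum()
def fit(us,v0,v1,sg,z,name):
    P=np.array([onz(c,u,edge(u,v0,v1,sg),z) for u in us]);k=np.polyfit(P[:,1],P[:,0],1);r=P[:,0]-np.polyval(k,P[:,1]);print(name,'slope',k[0].round(4),'x@-.156',np.polyval(k,-.156).round(4),'x@-.054',np.polyval(k,-.054).round(4),'rms',r.std().round(4))
us=[u for u in range(352,414) if u not in range(354,359) and u not in range(369,375) and u not in range(405,411)]
fit(us,154,160,1,.016,'+x outer')
fit(us,162,168,-1,.016,'+x inner')
us=[u for u in range(352,380)]
fit(us,183,190,1,.016,'-x inner');fit([352,353,361,362,363,364,365,366,367,375,376],191,198,-1,.016,'-x outer')
for u,v in((217,97),(325,97),(581,97),(219,330),(332,330)):print(onz(c,325+u/7,145+v/7,.016).round(4))
"
```

```text
+x outer slope -0.0082 x@-.156 0.685 x@-.054 0.6841 rms 0.0002
+x inner slope -0.0108 x@-.156 0.6628 x@-.054 0.6617 rms 0.0001
-x inner slope -0.0089 x@-.156 0.5919 x@-.054 0.591 rms 0.0002
-x outer slope -0.003 x@-.156 0.5692 x@-.054 0.5689 rms 0.0002
[ 0.6787 -0.0732  0.016 ]
[ 0.6794 -0.122   0.016 ]
[ 0.681  -0.2377  0.016 ]
[ 0.572  -0.0746  0.016 ]
[ 0.5727 -0.1251  0.016 ]
```

```bash
python3 -c "
from h import *
c=cap('top');g=cv2.cvtColor(c['image'],cv2.COLOR_RGB2GRAY).astype(float)
a=cv2.imread('pics/t21.png');cv2.imwrite('pics/t21y.png',cv2.resize(a[150:210,235:335],None,fx=7,fy=7,interpolation=3))
def edge(u,v0,v1,sgn):
    col=g[v0:v1,u];d=np.diff(col)*sgn;i=np.arange(len(d));w=np.clip(d,0,None);k=w.argmax();s=slice(max(k-1,0),k+2);return v0+.5+(w[s]*i[s]).sum()/w[s].sum()
def fit(us,v0,v1,sg,z,name):
    P=np.array([onz(c,u,edge(u,v0,v1,sg),z) for u in us]);k=np.polyfit(P[:,1],P[:,0],1);r=P[:,0]-np.polyval(k,P[:,1]);print(name,'slope',k[0].round(4),'x@.145',np.polyval(k,.145).round(4),'x@.277',np.polyval(k,.277).round(4),'rms',r.std().round(4))
fit(range(265,320),163,170,1,.005,'+x outer')
fit(list(range(265,286))+list(range(300,320)),190,198,-1,.005,'-x outer')
print([onz(c,321.6,180,.005)])
"
```

```text
+x outer slope -0.0105 x@.145 0.6527 x@.277 0.6513 rms 0.0004
-x outer slope 0.0049 x@.145 0.5687 x@.277 0.5694 rms 0.0018
[array([0.61133206, 0.03468681, 0.005     ])]
```

View pics/t21y.png

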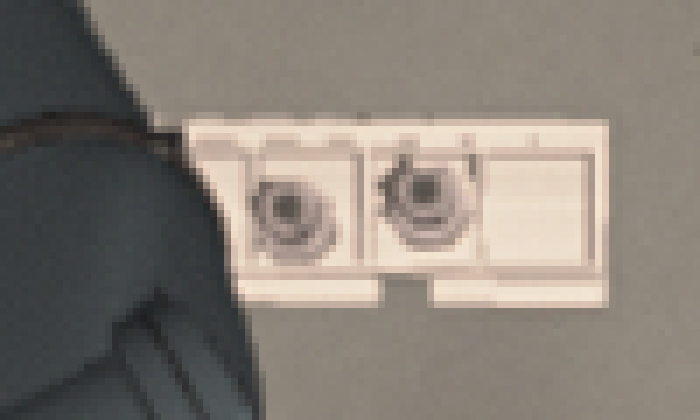

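```bash
python3 -m handwheel '[{"tx":-0.01,"ty":0.003,"tz":-0.002,"ax":0,"ay":0,"az":0,"grip":5},{"tx":-0.025,"ty":0.009,"tz":-0.002,"ax":0,"ay":0,"az":0,"grip":5},{"tx":-0.04,"ty":0.017,"tz":-0.002,"ax":0,"ay":0,"az":0,"grip":5},{"tx":-0.055,"ty":0.025,"tz":-0.002,"ax":0,"ay":0,"az":0,"grip":5},{"tx":-0.07,"ty":0.031,"tz":-0.002,"ax":0,"ay":0,"az":0,"grip":5},{"tx":-0.085,"ty":0.035,"tz":-0.002,"ax":0,"ay":0,"az":0,"grip":5},{"tx":-0.1,"ty":0.036,"tz":-0.002,"ax":0,"ay":0,"az":0,"grip":5},{"tx":-0.11,"ty":0.036,"tz":-0.002,"ax":0,"ay":0,"az":0,"grip":5},{"tx":-0.115,"ty":0.036,"tz":-0.002,"ax":0,"ay":0,"az":0,"grip":5},{"tx":-0.115,"ty":0.036,"tz":-0.002,"ax":0,"ay":0,"az":0,"grip":5}]' 40; python3 -c "
from h import *
st();c=cap('top','t22.png');cap('side','s22.png')
g=cv2.cvtColor(c['image'],cv2.COLOR_RGB2GRAY).astype(float)
a=cv2.imread('pics/t22.png');cv2.imwrite('pics/t22y.png',cv2.resize(a[145:205,265:435],None,fx=4.5,fy=4.5,interpolation=3))
"
```

```text
time: 23.08
ee_pos: [0.6263, 0.2304, 0.0967]
ee_rot: [2.215, 2.225, 0.005]
force: [0.5, -1.5, -5.0]
finger_gap: 0.0114
t 23.08 tcp [0.6263 0.2304 0.0967] gp [0.6265 0.2304 0.0427] yaw 1.575 z [ 0.004  0.001 -1.   ] F [ 0.5 -1.5 -5. ] gap 0.0114 q [-0.36  0.78 -0.11  1.66  0.12  0.71  1.04]
```

View pics/t22y.png

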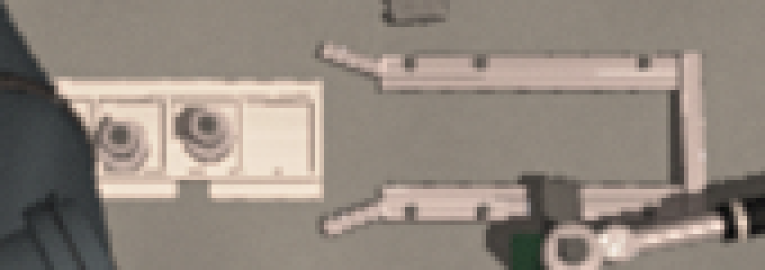

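```bash
python3 -m handwheel '[{"tx":-0.01,"ty":0,"tz":0.001,"ax":0,"ay":0,"az":0,"grip":5},{"tx":-0.035,"ty":0,"tz":0.001,"ax":0,"ay":0,"az":0,"grip":5},{"tx":-0.07,"ty":0,"tz":0.001,"ax":0,"ay":0,"az":0,"grip":5},{"tx":-0.105,"ty":0,"tz":0.001,"ax":0,"ay":0,"az":0,"grip":5},{"tx":-0.14,"ty":0.001,"tz":0.001,"ax":0,"ay":0,"az":0,"grip":5},{"tx":-0.175,"ty":0.001,"tz":0.001,"ax":0,"ay":0,"az":0,"grip":5},{"tx":-0.21,"ty":0.001,"tz":0.001,"ax":0,"ay":0,"az":0,"grip":5},{"tx":-0.235,"ty":0.001,"tz":0.001,"ax":0,"ay":0,"az":0,"grip":5},{"tx":-0.25,"ty":0.0015,"tz":0.001,"ax":0,"ay":0,"az":0,"grip":5},{"tx":-0.25,"ty":0.0015,"tz":0.001,"ax":0,"ay":0,"az":0,"grip":5}]' 40; python3 -c "
from h import *
st();c=cap('top','t23.png');cap('side','s23.png')
a=cv2.imread('pics/t23.png');cv2.imwrite('pics/t23y.png',cv2.resize(a[145:205,265:435],None,fx=4.5,fy=4.5,interpolation=3))
"
```

```text
time: 24.02
ee_pos: [0.6275, 0.1279, 0.0961]
ee_rot: [2.217, 2.222, 0.002]
force: [1.2, -1.8, -4.3]
finger_gap: 0.0116
t 24.02 tcp [0.6275 0.1279 0.0961] gp [0.6277 0.1279 0.0421] yaw 1.573 z [ 0.003 -0.001 -1.   ] F [ 1.2 -1.8 -4.3] gap 0.0116 q [-0.2   0.75 -0.13  1.74  0.14  0.66  1.17]
```

View pics/t23y.png

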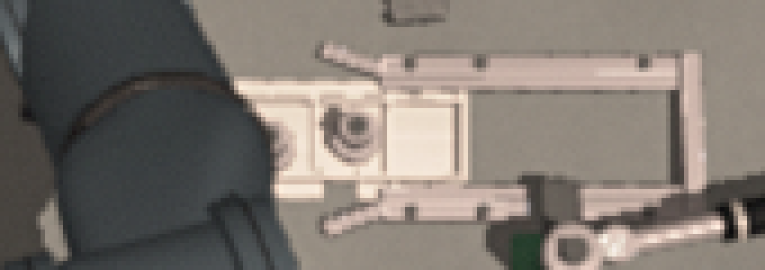

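```bash
python3 -m handwheel '[{"tx":-0.01,"ty":0,"tz":0.0015,"ax":0,"ay":0,"az":0,"grip":5},{"tx":-0.035,"ty":0,"tz":0.0015,"ax":0,"ay":0,"az":0,"grip":5},{"tx":-0.07,"ty":0,"tz":0.0015,"ax":0,"ay":0,"az":0,"grip":5},{"tx":-0.105,"ty":0,"tz":0.0015,"ax":0,"ay":0,"az":0,"grip":5},{"tx":-0.14,"ty":0.001,"tz":0.0015,"ax":0,"ay":0,"az":0,"grip":5},{"tx":-0.175,"ty":0.001,"tz":0.0015,"ax":0,"ay":0,"az":0,"grip":5},{"tx":-0.21,"ty":0.001,"tz":0.0015,"ax":0,"ay":0,"az":0,"grip":5},{"tx":-0.245,"ty":0.001,"tz":0.0015,"ax":0,"ay":0,"az":0,"grip":5},{"tx":-0.275,"ty":0.0015,"tz":0.0015,"ax":0,"ay":0,"az":0,"grip":5},{"tx":-0.3,"ty":0.0015,"tz":0.0015,"ax":0,"ay":0,"az":0,"grip":5}]' 40; python3 -c "
from h import *
st();c=cap('top','t24.png');cap('side','s24.png')
a=cv2.imread('pics/t24.png');cv2.imwrite('pics/t24y.png',cv2.resize(a[145:205,265:435],None,fx=4.5,fy=4.5,interpolation=3))
"
```

```text
time: 24.95
ee_pos: [0.629, 0.0104, 0.096]
ee_rot: [2.214, 2.225, 0.006]
force: [0.3, 6.2, 2.2]
finger_gap: 0.0117
t 24.95 tcp [0.629  0.0104 0.096 ] gp [0.6292 0.0104 0.042 ] yaw 1.576 z [ 0.004  0.001 -1.   ] F [0.3 6.2 2.2] gap 0.0117 q [-0.    0.74 -0.15  1.77  0.17  0.64  1.33]
```

View pics/t24y.png

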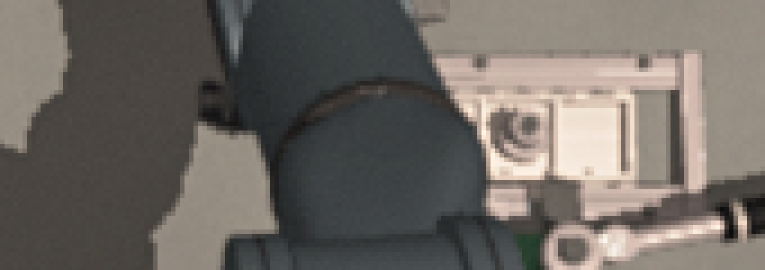

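```bash
python3 -m handwheel '[{"tx":-0.01,"ty":0,"tz":0,"ax":0,"ay":0,"az":0,"grip":5},{"tx":-0.02,"ty":0,"tz":0,"ax":0,"ay":0,"az":0,"grip":5},{"tx":-0.03,"ty":0,"tz":0,"ax":0,"ay":0,"az":0,"grip":5},{"tx":-0.04,"ty":0,"tz":0,"ax":0,"ay":0,"az":0,"grip":5},{"tx":-0.05,"ty":0,"tz":0,"ax":0,"ay":0,"az":0,"grip":5},{"tx":-0.056,"ty":0,"tz":0,"ax":0,"ay":0,"az":0,"grip":5},{"tx":-0.062,"ty":0,"tz":0,"ax":0,"ay":0,"az":0,"grip":5},{"tx":-0.068,"ty":0,"tz":0,"ax":0,"ay":0,"az":0,"grip":5},{"tx":-0.072,"ty":0,"tz":0,"ax":0,"ay":0,"az":0,"grip":5},{"tx":-0.075,"ty":0,"tz":0,"ax":0,"ay":0,"az":0,"grip":5}]' 40; python3 -c "
from h import *
st()"
```

```text
time: 25.88
ee_pos: [0.629, -0.0209, 0.096]
ee_rot: [2.215, 2.223, 0.005]
force: [-0.2, 10.5, -0.2]
finger_gap: 0.0115
t 25.88 tcp [ 0.629  -0.0209  0.096 ] gp [ 0.6292 -0.0209  0.042 ] yaw 1.574 z [ 0.004 -0.    -1.   ] F [-0.2 10.5 -0.2] gap 0.0115 q [ 0.05  0.74 -0.15  1.77  0.17  0.64  1.38]
```

```bash
python3 -m handwheel '[{"tx":-0.002,"ty":0,"tz":0,"ax":0,"ay":0,"az":0,"grip":5},{"tx":-0.004,"ty":0,"tz":0,"ax":0,"ay":0,"az":0,"grip":5},{"tx":-0.006,"ty":0,"tz":0,"ax":0,"ay":0,"az":0,"grip":5},{"tx":-0.008,"ty":0,"tz":0,"ax":0,"ay":0,"az":0,"grip":5},{"tx":-0.01,"ty":0,"tz":0,"ax":0,"ay":0,"az":0,"grip":5},{"tx":-0.012,"ty":0,"tz":0,"ax":0,"ay":0,"az":0,"grip":5},{"tx":-0.012,"ty":0,"tz":0,"ax":0,"ay":0,"az":0,"grip":5},{"tx":-0.012,"ty":0,"tz":0,"ax":0,"ay":0,"az":0,"grip":5},{"tx":-0.012,"ty":0,"tz":0,"ax":0,"ay":0,"az":0,"grip":5},{"tx":-0.012,"ty":0,"tz":0,"ax":0,"ay":0,"az":0,"grip":5}]' 40; python3 -c "
from h import *
st();c=cap('top','t25.png');cap('side','s25.png');cap('wrist','w25.png')
a=cv2.imread('pics/t25.png');cv2.imwrite('pics/t25y.png',cv2.resize(a[145:205,265:435],None,fx=4.5,fy=4.5,interpolation=3))
"
```

```text
time: 26.72
ee_pos: [0.6288, -0.0213, 0.096]
ee_rot: [-2.213, -2.229, -0.009]
force: [-1.1, 15.8, 1.4]
finger_gap: 0.0117
t 26.72 tcp [ 0.6288 -0.0213  0.096 ] gp [ 0.629 -0.021  0.042] yaw 1.578 z [ 0.004  0.005 -1.   ] F [-1.1 15.8  1.4] gap 0.0117 q [ 0.06  0.74 -0.16  1.77  0.17  0.64  1.38]
```

View pics/t25y.png

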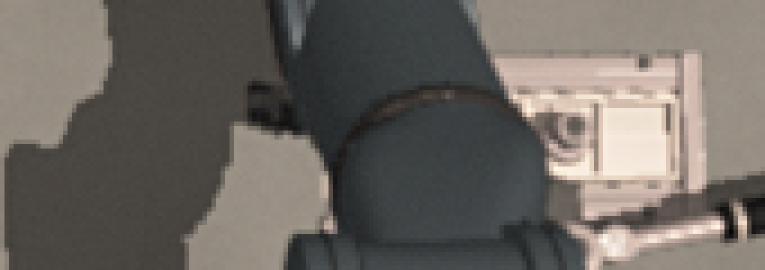

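View pics/w25.png

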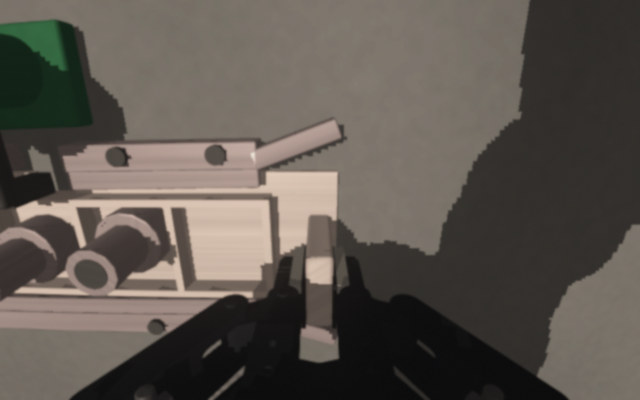

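```bash
python3 -m handwheel '[{"tx":-0.012,"ty":0,"tz":0,"ax":0,"ay":0,"az":0,"grip":5},{"tx":-0.014,"ty":0,"tz":0,"ax":0,"ay":0,"az":0,"grip":5},{"tx":-0.016,"ty":0,"tz":0,"ax":0,"ay":0,"az":0,"grip":5},{"tx":-0.018,"ty":0,"tz":0,"ax":0,"ay":0,"az":0,"grip":5},{"tx":-0.02,"ty":0,"tz":0,"ax":0,"ay":0,"az":0,"grip":5},{"tx":-0.022,"ty":0,"tz":0,"ax":0,"ay":0,"az":0,"grip":5},{"tx":-0.022,"ty":0,"tz":0,"ax":0,"ay":0,"az":0,"grip":5},{"tx":-0.022,"ty":0,"tz":0,"ax":0,"ay":0,"az":0,"grip":5},{"tx":-0.022,"ty":0,"tz":0,"ax":0,"ay":0,"az":0,"grip":5},{"tx":-0.022,"ty":0,"tz":0,"ax":0,"ay":0,"az":0,"grip":5}]' 60; python3 -c "
from h import *
st()"
```

```text
time: 27.7
ee_pos: [0.6283, -0.022, 0.0962]
ee_rot: [-2.202, -2.231, -0.018]
force: [-4.6, 27.0, 5.1]
finger_gap: 0.0115
t 27.7 tcp [ 0.6283 -0.022   0.0962] gp [ 0.6285 -0.0213  0.0422] yaw 1.584 z [ 0.003  0.013 -1.   ] F [-4.6 27.   5.1] gap 0.0115 q [ 0.07  0.74 -0.17  1.77  0.17  0.64  1.4 ]
```

```bash
python3 -m handwheel '[{"tx":-0.004,"ty":0,"tz":0,"ax":0,"ay":0,"az":0,"grip":5},{"tx":0,"ty":0,"tz":0,"ax":0,"ay":0,"az":0,"grip":5},{"tx":0,"ty":0,"tz":0,"ax":0,"ay":0,"az":0,"grip":60},{"tx":0,"ty":0,"tz":0,"ax":0,"ay":0,"az":0,"grip":60},{"tx":0,"ty":0,"tz":0,"ax":0,"ay":0,"az":0,"grip":60},{"tx":0,"ty":0,"tz":-0.05,"ax":0,"ay":0,"az":0,"grip":60},{"tx":0,"ty":0,"tz":-0.12,"ax":0,"ay":0,"az":0,"grip":60},{"tx":0,"ty":0,"tz":-0.2,"ax":0,"ay":0,"az":0,"grip":60},{"tx":0,"ty":0,"tz":-0.3,"ax":0,"ay":0,"az":0,"grip":60},{"tx":0,"ty":0,"tz":-0.38,"ax":0,"ay":0,"az":0,"grip":60}]' 40; python3 -c "
from h import *
st();cap('wrist','w26.png')
B=np.array([.533,-.174]);f=-1.347;P=B+.17*np.array([np.cos(f),np.sin(f)]);print(P);plan([P[0],P[1],.2],f+np.pi/2)"
```

```text
time: 28.53
ee_pos: [0.6281, -0.0249, 0.2507]
ee_rot: [-2.204, -2.231, -0.018]
force: [1.5, 0.2, -0.3]
finger_gap: 0.0509
t 28.53 tcp [ 0.6281 -0.0249  0.2507] gp [ 0.6283 -0.0243  0.1967] yaw 1.583 z [ 0.004  0.012 -1.   ] F [ 1.5  0.2 -0.3] gap 0.0509 q [ 0.1   0.56 -0.2   1.64  0.11  0.96  1.44]
[ 0.57072859 -0.33976053]
t [-0.7854 -0.1585 -0.004 ] a [ 0.0009 -0.0061  0.4325] yaw 0.224 dist 0.321 q7 1.44
```

View pics/w26.png

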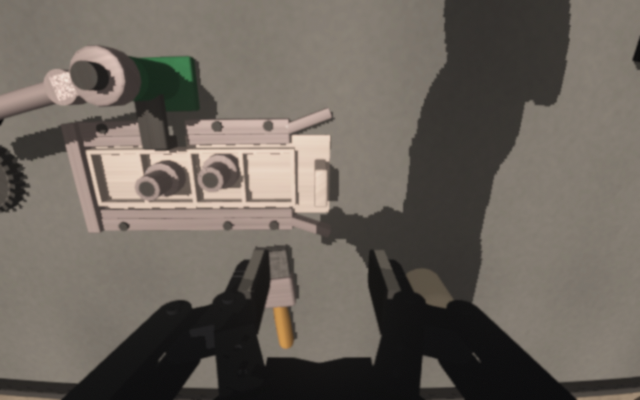

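```bash
python3 -m handwheel '[{"tx":-0.06,"ty":-0.01,"tz":-0.03,"ax":0,"ay":-0.006,"az":0.036,"grip":70},{"tx":-0.14,"ty":-0.03,"tz":-0.03,"ax":0,"ay":-0.006,"az":0.072,"grip":70},{"tx":-0.22,"ty":-0.045,"tz":-0.03,"ax":0,"ay":-0.006,"az":0.108,"grip":70},{"tx":-0.3,"ty":-0.06,"tz":-0.03,"ax":0,"ay":-0.006,"az":0.144,"grip":70},{"tx":-0.38,"ty":-0.075,"tz":-0.03,"ax":0,"ay":-0.006,"az":0.18,"grip":70},{"tx":-0.46,"ty":-0.09,"tz":-0.03,"ax":0,"ay":-0.006,"az":0.216,"grip":70},{"tx":-0.54,"ty":-0.11,"tz":-0.03,"ax":0,"ay":-0.006,"az":0.252,"grip":70},{"tx":-0.62,"ty":-0.125,"tz":-0.03,"ax":0,"ay":-0.006,"az":0.288,"grip":70},{"tx":-0.7,"ty":-0.14,"tz":-0.03,"ax":0,"ay":-0.006,"az":0.324,"grip":70},{"tx":-0.78,"ty":-0.158,"tz":-0.03,"ax":0,"ay":-0.006,"az":0.36,"grip":70}]' 40; python3 -c "
from h import *
st();cap('wrist','w27.png')
P=[.5707,-.3398];f=-1.347;plan([P[0],P[1],.15],f+np.pi/2)"
```

```text
time: 29.42
ee_pos: [0.57, -0.34, 0.2643]
ee_rot: [3.06, 0.692, 0.004]
force: [0.9, 0.8, -0.3]
finger_gap: 0.0595
t 29.42 tcp [ 0.57   -0.34    0.2643] gp [ 0.5702 -0.3402  0.2103] yaw 0.445 z [ 0.003 -0.004 -1.   ] F [ 0.9  0.8 -0.3] gap 0.0595 q [ 0.39  0.59  0.13  1.53 -0.08  1.02  0.99]
t [ 0.0182 -0.016   0.1504] a [0.0029 0.0005 0.0653] yaw 0.224 dist 0.061 q7 0.98
```

```bash
python3 -c "
from h import *
st()
P=[.5707,-.3398];f=-1.347;plan([P[0],P[1],.15],f+np.pi/2)"
```

```text
t 29.47 tcp [ 0.5666 -0.3481  0.2642] gp [ 0.5667 -0.3486  0.2102] yaw 0.429 z [ 0.002 -0.009 -1.   ] F [-2.7 -6.   0.4] gap 0.0599 q [ 0.4   0.59  0.14  1.53 -0.08  1.02  0.98]
t [ 0.0182 -0.016   0.1504] a [0.0029 0.0005 0.0653] yaw 0.224 dist 0.061 q7 0.98
```

View pics/w27.png

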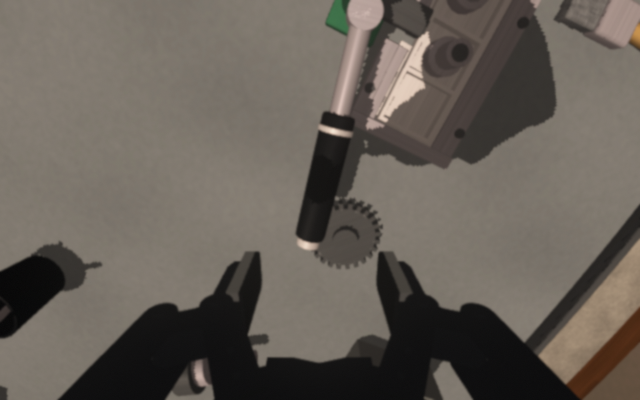

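```bash
python3 -m handwheel '[{"tx":0.018,"ty":-0.016,"tz":0,"ax":0.003,"ay":0,"az":0.03,"grip":70},{"tx":0.018,"ty":-0.016,"tz":0,"ax":0.003,"ay":0,"az":0.065,"grip":70},{"tx":0.018,"ty":-0.016,"tz":0.04,"ax":0.003,"ay":0,"az":0.065,"grip":70},{"tx":0.018,"ty":-0.016,"tz":0.08,"ax":0.003,"ay":0,"az":0.065,"grip":70},{"tx":0.018,"ty":-0.016,"tz":0.12,"ax":0.003,"ay":0,"az":0.065,"grip":70},{"tx":0.018,"ty":-0.016,"tz":0.15,"ax":0.003,"ay":0,"az":0.065,"grip":70},{"tx":0.018,"ty":-0.016,"tz":0.15,"ax":0.003,"ay":0,"az":0.065,"grip":70},{"tx":0.018,"ty":-0.016,"tz":0.15,"ax":0.003,"ay":0,"az":0.065,"grip":70},{"tx":0.018,"ty":-0.016,"tz":0.15,"ax":0.003,"ay":0,"az":0.065,"grip":70},{"tx":0.018,"ty":-0.016,"tz":0.15,"ax":0.003,"ay":0,"az":0.065,"grip":70}]' 20; python3 -c "
from h import *
cap('wrist','w28.png');st()
P=[.5707,-.3398];f=-1.347;plan([P[0],P[1],.093],f+np.pi/2)"
```

```text
time: 30.3
ee_pos: [0.571, -0.3403, 0.2052]
ee_rot: [3.121, 0.352, -0.0]
force: [0.4, -0.2, -0.5]
finger_gap: 0.0601
t 30.35 tcp [ 0.5709 -0.3402  0.2052] gp [ 0.5709 -0.3402  0.1512] yaw 0.225 z [-0.    -0.001 -1.   ] F [0.6 0.3 0.3] gap 0.0596 q [ 0.36  0.66  0.18  1.59 -0.13  0.91  0.81]
t [-0.0004 -0.0012  0.1455] a [0.0003 0.0001 0.0003] yaw 0.224 dist 0.058 q7 0.81
```

View pics/w28.png

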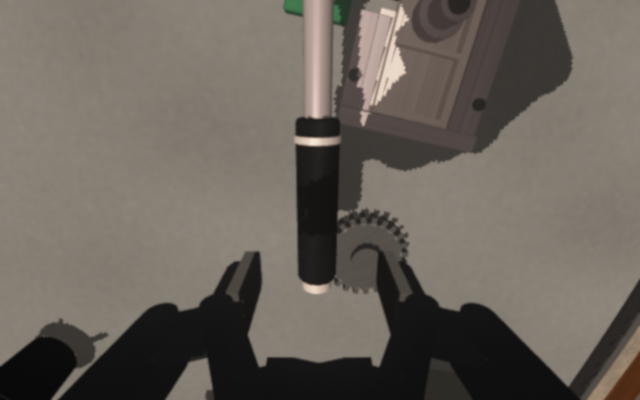

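```bash
python3 -m handwheel '[{"tx":0,"ty":-0.001,"tz":0.05,"ax":0,"ay":0,"az":0,"grip":70},{"tx":0,"ty":-0.001,"tz":0.1,"ax":0,"ay":0,"az":0,"grip":70},{"tx":0,"ty":-0.001,"tz":0.13,"ax":0,"ay":0,"az":0,"grip":70},{"tx":0,"ty":-0.001,"tz":0.145,"ax":0,"ay":0,"az":0,"grip":70},{"tx":0,"ty":-0.001,"tz":0.145,"ax":0,"ay":0,"az":0,"grip":35},{"tx":0,"ty":-0.001,"tz":0.145,"ax":0,"ay":0,"az":0,"grip":35},{"tx":0,"ty":-0.001,"tz":0.145,"ax":0,"ay":0,"az":0,"grip":35},{"tx":0,"ty":-0.001,"tz":0.145,"ax":0,"ay":0,"az":0,"grip":35},{"tx":0,"ty":-0.001,"tz":0.145,"ax":0,"ay":0,"az":0,"grip":35},{"tx":0,"ty":-0.001,"tz":0.145,"ax":0,"ay":0,"az":0,"grip":35}]' 20; python3 -c "
from h import *
st()
B=np.array([.533,-.174])
for d in np.arange(.05,.51,.05):
    f=-1.347-d; P=B+.17*np.array([np.cos(f),np.sin(f)]);plan([P[0],P[1],.093],f+np.pi/2)"
```

```text
time: 31.18
ee_pos: [0.5711, -0.34, 0.1478]
ee_rot: [3.12, 0.352, 0.001]
force: [0.3, -0.4, -0.4]
finger_gap: 0.0301
t 31.18 tcp [ 0.5711 -0.34    0.1478] gp [ 0.5711 -0.34    0.0938] yaw 0.225 z [ 0.001 -0.001 -1.   ] F [ 0.3 -0.4 -0.4] gap 0.0301 q [ 0.37  0.72  0.16  1.64 -0.15  0.79  0.82]
t [-0.0219 -0.0012  0.002 ] a [ 0.0005 -0.0002  0.0162] yaw 0.174 dist 0.009 q7 0.82
t [-0.0431 -0.0029  0.002 ] a [ 0.0005 -0.0002  0.0321] yaw 0.124 dist 0.017 q7 0.82
t [-0.0642 -0.0055  0.002 ] a [ 0.0004 -0.0002  0.048 ] yaw 0.074 dist 0.026 q7 0.82
t [-0.0851 -0.0092  0.002 ] a [ 0.0004 -0.0002  0.0639] yaw 0.024 dist 0.034 q7 0.82
t [-0.1058 -0.014   0.002 ] a [ 0.0004 -0.0002  0.0798] yaw -0.026 dist 0.043 q7 0.82
t [-0.1263 -0.0198  0.0019] a [ 0.0004 -0.0002  0.0957] yaw -0.076 dist 0.051 q7 0.82
t [-0.1464 -0.0266  0.0019] a [ 0.0004 -0.0002  0.1117] yaw -0.126 dist 0.06 q7 0.82
t [-0.1662 -0.0344  0.0019] a [ 0.0004 -0.0002  0.1276] yaw -0.176 dist 0.068 q7 0.82
t [-0.1855 -0.0432  0.0019] a [ 0.0004 -0.0002  0.1435] yaw -0.226 dist 0.076 q7 0.82
t [-0.2044 -0.0529  0.0019] a [ 0.0004 -0.0003  0.1594] yaw -0.276 dist 0.084 q7 0.82
```

```bash
python3 -m handwheel '[{"tx":-0.022,"ty":-0.001,"tz":0.001,"ax":0,"ay":0,"az":0.016,"grip":35},{"tx":-0.043,"ty":-0.003,"tz":0.001,"ax":0,"ay":0,"az":0.032,"grip":35},{"tx":-0.064,"ty":-0.0055,"tz":0.001,"ax":0,"ay":0,"az":0.048,"grip":35},{"tx":-0.085,"ty":-0.009,"tz":0.001,"ax":0,"ay":0,"az":0.064,"grip":35},{"tx":-0.106,"ty":-0.014,"tz":0.001,"ax":0,"ay":0,"az":0.08,"grip":35},{"tx":-0.126,"ty":-0.02,"tz":0.001,"ax":0,"ay":0,"az":0.096,"grip":35},{"tx":-0.146,"ty":-0.027,"tz":0.001,"ax":0,"ay":0,"az":0.112,"grip":35},{"tx":-0.166,"ty":-0.034,"tz":0.001,"ax":0,"ay":0,"az":0.128,"grip":35},{"tx":-0.186,"ty":-0.043,"tz":0.001,"ax":0,"ay":0,"az":0.144,"grip":35},{"tx":-0.204,"ty":-0.053,"tz":0.001,"ax":0,"ay":0,"az":0.159,"grip":35}]' 20; python3 -c "
from h import *
cap('wrist','w29.png');st()
B=np.array([.533,-.174])
for d in np.arange(.55,.91,.05):
    f=-1.347-d; P=B+.17*np.array([np.cos(f),np.sin(f)]);plan([P[0],P[1],.093],f+np.pi/2)"
```

```text
time: 32.02
ee_pos: [0.4871, -0.3376, 0.1478]
ee_rot: [3.11, -0.434, 0.004]
force: [2.3, -1.3, 0.0]
finger_gap: 0.0298
t 32.07 tcp [ 0.4853 -0.3373  0.1477] gp [ 0.4853 -0.3373  0.0937] yaw -0.281 z [ 0.001 -0.001 -1.   ] F [-2.1  0.1 -0.3] gap 0.0298 q [ 0.34  0.65  0.29  1.85 -0.28  0.68  0.52]
t [-0.0178 -0.0007  0.0018] a [ 0.0003 -0.0003  0.0143] yaw -0.326 dist 0.007 q7 0.52
t [-0.039  -0.0021  0.0017] a [ 0.0003 -0.0003  0.0302] yaw -0.376 dist 0.016 q7 0.52
t [-0.0601 -0.0047  0.0017] a [ 0.0003 -0.0003  0.0462] yaw -0.426 dist 0.024 q7 0.52
t [-0.0811 -0.0083  0.0017] a [ 0.0003 -0.0003  0.0621] yaw -0.476 dist 0.033 q7 0.52
t [-0.1018 -0.0129  0.0017] a [ 0.0003 -0.0003  0.078 ] yaw -0.526 dist 0.041 q7 0.52
t [-0.1223 -0.0186  0.0016] a [ 0.0003 -0.0003  0.0939] yaw -0.576 dist 0.049 q7 0.52
t [-0.1425 -0.0253  0.0016] a [ 0.0003 -0.0003  0.1098] yaw -0.626 dist 0.058 q7 0.52
t [-0.1623 -0.033   0.0016] a [ 0.0003 -0.0004  0.1257] yaw -0.676 dist 0.066 q7 0.52
```

View pics/w29.png

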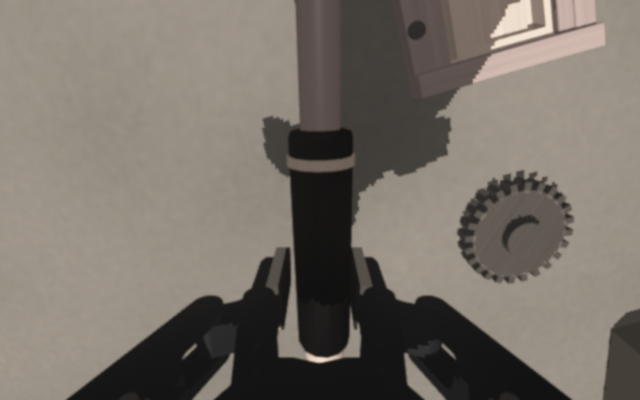

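Moving well; continue to d≈0.9.

```bash
python3 -m handwheel '[{"tx":-0.018,"ty":-0.001,"tz":0.001,"ax":0,"ay":0,"az":0.014,"grip":35},{"tx":-0.039,"ty":-0.002,"tz":0.001,"ax":0,"ay":0,"az":0.03,"grip":35},{"tx":-0.06,"ty":-0.005,"tz":0.001,"ax":0,"ay":0,"az":0.046,"grip":35},{"tx":-0.081,"ty":-0.008,"tz":0.001,"ax":0,"ay":0,"az":0.062,"grip":35},{"tx":-0.102,"ty":-0.013,"tz":0.001,"ax":0,"ay":0,"az":0.078,"grip":35},{"tx":-0.122,"ty":-0.0185,"tz":0.001,"ax":0,"ay":0,"az":0.094,"grip":35},{"tx":-0.142,"ty":-0.025,"tz":0.001,"ax":0,"ay":0,"az":0.11,"grip":35},{"tx":-0.155,"ty":-0.03,"tz":0.001,"ax":0,"ay":0,"az":0.12,"grip":35},{"tx":-0.162,"ty":-0.033,"tz":0.001,"ax":0,"ay":0,"az":0.1255,"grip":35},{"tx":-0.162,"ty":-0.033,"tz":0.001,"ax":0,"ay":0,"az":0.1255,"grip":35}]' 20; python3 -c "
from h import *
cap('wrist','w30.png');cap('side','s30.png');st()
B=np.array([.533,-.174])
for d in np.arange(.92,1.3,.04):
    f=-1.347-d; P=B+.17*np.array([np.cos(f),np.sin(f)]);print(round(d,2),end=' ');plan([P[0],P[1],.093],f+np.pi/2)"
```

```text
time: 32.9
ee_pos: [0.4266, -0.3064, 0.1474]
ee_rot: [2.963, -1.04, 0.002]
force: [1.2, 0.0, -0.0]
finger_gap: 0.0304
t 33.0 tcp [ 0.427  -0.3064  0.1473] gp [ 0.427  -0.3065  0.0933] yaw -0.674 z [ 0.001 -0.001 -1.   ] F [-0.5  0.2 -0.9] gap 0.0296 q [ 0.27  0.6   0.4   2.02 -0.4   0.6   0.26]
0.92 t [-0.009   0.0008  0.0007] a [ 0.0001 -0.0003  0.0071] yaw -0.696 dist 0.004 q7 0.26
0.96 t [-0.0259  0.0001  0.0006] a [ 0.0001 -0.0003  0.0199] yaw -0.736 dist 0.01 q7 0.26
1.0 t [-0.0429 -0.0013  0.0006] a [ 0.0001 -0.0003  0.0326] yaw -0.776 dist 0.017 q7 0.26
1.04 t [-0.0598 -0.0033  0.0006] a [ 0.0001 -0.0003  0.0453] yaw -0.816 dist 0.024 q7 0.26
1.08 t [-0.0765 -0.0061  0.0006] a [ 0.0001 -0.0003  0.0581] yaw -0.856 dist 0.031 q7 0.26
1.12 t [-0.0932 -0.0095  0.0006] a [ 0.0001 -0.0003  0.0708] yaw -0.896 dist 0.037 q7 0.26
1.16 t [-0.1097 -0.0136  0.0005] a [ 0.     -0.0003  0.0835] yaw -0.936 dist 0.044 q7 0.26
1.2 t [-0.126  -0.0183  0.0005] a [ 0.     -0.0003  0.0963] yaw -0.976 dist 0.051 q7 0.26
1.24 t [-0.1421 -0.0237  0.0005] a [ 0.     -0.0003  0.109 ] yaw -1.016 dist 0.058 q7 0.26
1.28 t [-0.158  -0.0297  0.0005] a [ 0.     -0.0003  0.1217] yaw -1.056 dist 0.064 q7 0.26
```

View pics/w30.png

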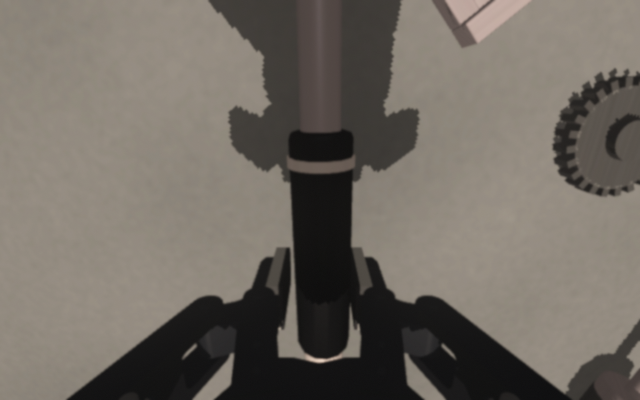

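```bash
python3 -m handwheel '[{"tx":-0.009,"ty":0.001,"tz":0.0005,"ax":0,"ay":0,"az":0.007,"grip":35},{"tx":-0.018,"ty":0,"tz":0.0005,"ax":0,"ay":0,"az":0.013,"grip":35},{"tx":-0.026,"ty":0,"tz":0.0005,"ax":0,"ay":0,"az":0.02,"grip":35},{"tx":-0.034,"ty":-0.001,"tz":0.0005,"ax":0,"ay":0,"az":0.026,"grip":35},{"tx":-0.039,"ty":-0.001,"tz":0.0005,"ax":0,"ay":0,"az":0.03,"grip":35},{"tx":-0.043,"ty":-0.001,"tz":0.0005,"ax":0,"ay":0,"az":0.033,"grip":35},{"tx":-0.048,"ty":-0.002,"tz":0.0005,"ax":0,"ay":0,"az":0.036,"grip":35},{"tx":-0.053,"ty":-0.0025,"tz":0.0005,"ax":0,"ay":0,"az":0.04,"grip":35},{"tx":-0.06,"ty":-0.003,"tz":0.0005,"ax":0,"ay":0,"az":0.045,"grip":35},{"tx":-0.06,"ty":-0.003,"tz":0.0005,"ax":0,"ay":0,"az":0.045,"grip":35}]' 20; python3 -c "
from h import *
cap('wrist','w31.png');cap('top','t31.png');st()
B=np.array([.533,-.174])
for d in np.arange(1.04,1.3,.04):
    f=-1.347-d; P=B+.17*np.array([np.cos(f),np.sin(f)]);print(round(d,2),end=' ');plan([P[0],P[1],.093],f+np.pi/2)"
```

```text
time: 33.83
ee_pos: [0.4102, -0.2913, 0.1475]
ee_rot: [2.882, -1.246, 0.007]
force: [6.7, -3.7, -0.8]
finger_gap: 0.0298
t 33.93 tcp [ 0.4106 -0.2917  0.1476] gp [ 0.4108 -0.2919  0.0936] yaw -0.816 z [ 0.004 -0.004 -1.   ] F [ 6.6 -3.9 -0.8] gap 0.0299 q [ 0.23  0.58  0.44  2.08 -0.44  0.57  0.17]
1.04 t [-0.0048  0.0006  0.0015] a [-0.0001 -0.0018  0.0002] yaw -0.816 dist 0.002 q7 0.17
1.08 t [-0.0218  0.0002  0.0014] a [-0.0001 -0.0018  0.0129] yaw -0.856 dist 0.009 q7 0.17
1.12 t [-0.0387 -0.0008  0.0013] a [-0.0001 -0.0018  0.0257] yaw -0.896 dist 0.015 q7 0.17
1.16 t [-0.0556 -0.0025  0.0012] a [-0.0002 -0.0018  0.0384] yaw -0.936 dist 0.022 q7 0.17
1.2 t [-0.0725 -0.0049  0.0011] a [-0.0002 -0.0018  0.0511] yaw -0.976 dist 0.029 q7 0.17
1.24 t [-0.0892 -0.008   0.001 ] a [-0.0003 -0.0018  0.0639] yaw -1.016 dist 0.036 q7 0.17
1.28 t [-0.1058 -0.0117  0.0009] a [-0.0003 -0.0018  0.0766] yaw -1.056 dist 0.043 q7 0.17
```

View pics/w31.png

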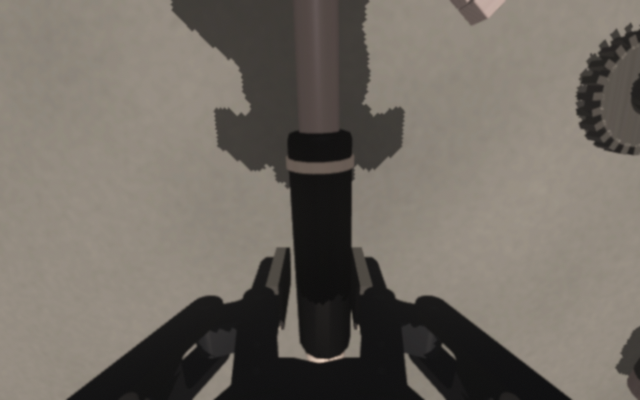

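```bash
python3 -m handwheel '[{"tx":-0.012,"ty":0,"tz":0,"ax":0,"ay":0,"az":0.007,"grip":35},{"tx":-0.018,"ty":0,"tz":0,"ax":0,"ay":0,"az":0.013,"grip":35},{"tx":-0.024,"ty":0,"tz":0,"ax":0,"ay":0,"az":0.019,"grip":35},{"tx":-0.03,"ty":0,"tz":0,"ax":0,"ay":0,"az":0.025,"grip":35},{"tx":-0.036,"ty":-0.001,"tz":0,"ax":0,"ay":0,"az":0.031,"grip":35},{"tx":-0.042,"ty":-0.001,"tz":0,"ax":0,"ay":0,"az":0.036,"grip":35},{"tx":-0.047,"ty":-0.002,"tz":0,"ax":0,"ay":0,"az":0.04,"grip":35},{"tx":-0.052,"ty":-0.002,"tz":0,"ax":0,"ay":0,"az":0.044,"grip":35},{"tx":-0.056,"ty":-0.0025,"tz":0,"ax":0,"ay":0,"az":0.048,"grip":35},{"tx":-0.056,"ty":-0.0025,"tz":0,"ax":0,"ay":0,"az":0.048,"grip":35}]' 20; python3 -c "
from h import *
cap('wrist','w32.png');cap('top','t32.png');cap('side','s32.png');st()
a=cv2.imread('pics/t32.png');cv2.imwrite('pics/t32z.png',cv2.resize(a[140:270,340:480],None,fx=4.5,fy=4.5,interpolation=3))"
```

```text
time: 34.77
ee_pos: [0.3975, -0.276, 0.148]
ee_rot: [2.778, -1.46, 0.016]
force: [7.6, -5.2, -2.6]
finger_gap: 0.0297
t 34.92 tcp [ 0.3977 -0.2763  0.1481] gp [ 0.3981 -0.2767  0.0941] yaw -0.967 z [ 0.008 -0.008 -1.   ] F [ 7.1 -5.6 -3.1] gap 0.0297 q [ 0.19  0.57  0.48  2.13 -0.49  0.54  0.06]
```

View pics/w32.png

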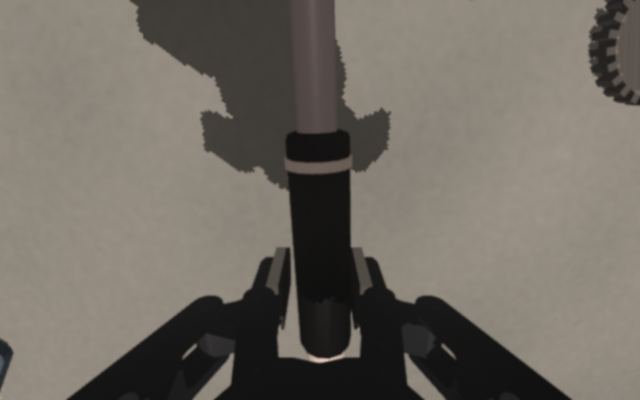

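View pics/t32z.png

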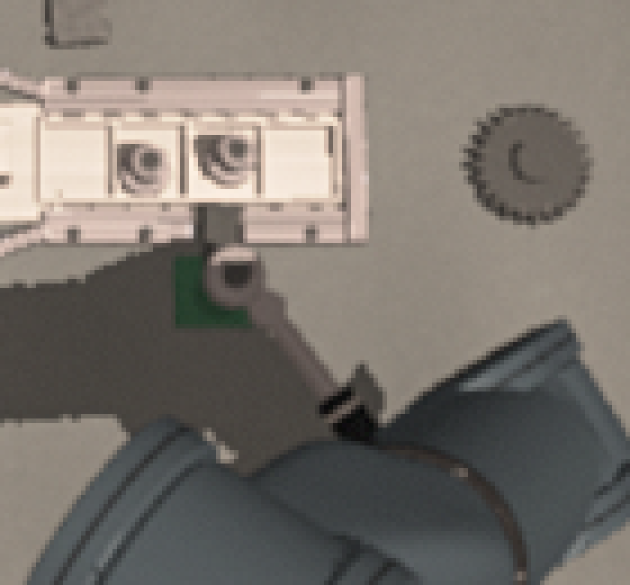

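```bash
python3 -m handwheel '[{"tx":-0.006,"ty":0,"tz":0,"ax":0,"ay":0,"az":0.004,"grip":35},{"tx":-0.01,"ty":0,"tz":0,"ax":0,"ay":0,"az":0.008,"grip":35},{"tx":-0.014,"ty":0,"tz":0,"ax":0,"ay":0,"az":0.01,"grip":35},{"tx":-0.016,"ty":0,"tz":0,"ax":0,"ay":0,"az":0.01,"grip":35},{"tx":-0.016,"ty":0,"tz":0,"ax":0,"ay":0,"az":0.01,"grip":35},{"tx":-0.016,"ty":0,"tz":0,"ax":0,"ay":0,"az":0.01,"grip":35},{"tx":-0.016,"ty":0,"tz":0,"ax":0,"ay":0,"az":0.01,"grip":35},{"tx":-0.016,"ty":0,"tz":0,"ax":0,"ay":0,"az":0.01,"grip":35},{"tx":-0.016,"ty":0,"tz":0,"ax":0,"ay":0,"az":0.01,"grip":35},{"tx":-0.016,"ty":0,"tz":0,"ax":0,"ay":0,"az":0.01,"grip":35}]' 20; python3 -c "
from h import *
st()"
```

```text
time: 35.75
ee_pos: [0.3955, -0.2728, 0.1485]
ee_rot: [2.753, -1.503, 0.024]
force: [5.7, -7.2, -3.3]
finger_gap: 0.0297
t 35.75 tcp [ 0.3955 -0.2728  0.1485] gp [ 0.3961 -0.2734  0.0945] yaw -0.999 z [ 0.011 -0.012 -1.   ] F [ 5.7 -7.2 -3.3] gap 0.0297 q [ 0.18  0.56  0.49  2.14 -0.51  0.53  0.04]
```

```bash
python3 -m handwheel '[{"tx":0.005,"ty":0,"tz":0,"ax":0,"ay":0,"az":0,"grip":80},{"tx":0.01,"ty":0,"tz":0,"ax":0,"ay":0,"az":0,"grip":80},{"tx":0.018,"ty":0,"tz":0,"ax":0,"ay":0,"az":-0.01,"grip":80},{"tx":0.025,"ty":0,"tz":0,"ax":0,"ay":0,"az":-0.02,"grip":80},{"tx":0.032,"ty":0,"tz":0,"ax":0,"ay":0,"az":-0.03,"grip":80},{"tx":0.04,"ty":0,"tz":0,"ax":0,"ay":0,"az":-0.04,"grip":80},{"tx":0.04,"ty":0,"tz":0,"ax":0,"ay":0,"az":-0.04,"grip":80},{"tx":0.04,"ty":0,"tz":0,"ax":0,"ay":0,"az":-0.04,"grip":80},{"tx":0.04,"ty":0,"tz":0,"ax":0,"ay":0,"az":-0.04,"grip":80},{"tx":0.04,"ty":0,"tz":0,"ax":0,"ay":0,"az":-0.04,"grip":80}]' 20; python3 -c "
from h import *
cap('wrist','w33.png');st()"
```

```text
time: 36.58
ee_pos: [0.4039, -0.2861, 0.1487]
ee_rot: [2.841, -1.327, 0.022]
force: [0.2, 1.0, -0.1]
finger_gap: 0.0684
t 36.63 tcp [ 0.4039 -0.2861  0.1487] gp [ 0.4045 -0.2867  0.0947] yaw -0.874 z [ 0.01  -0.011 -1.   ] F [-0.6 -0.   0.4] gap 0.068 q [ 0.22  0.57  0.45  2.11 -0.46  0.54  0.13]
```

View pics/w33.png

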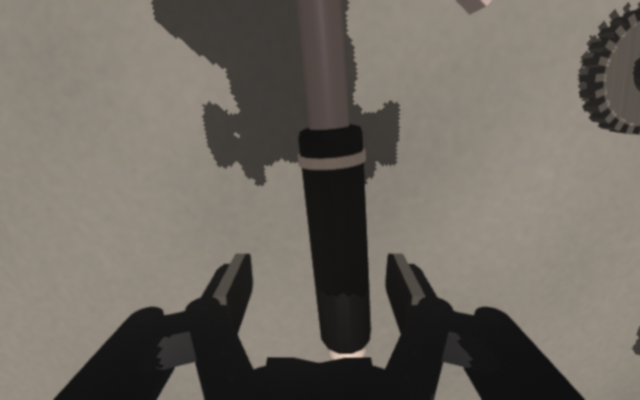

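```bash
python3 -m handwheel '[{"tx":0.008,"ty":0,"tz":0,"ax":0,"ay":0,"az":-0.01,"grip":80},{"tx":0.012,"ty":0,"tz":-0.02,"ax":0,"ay":0,"az":-0.015,"grip":80},{"tx":0.012,"ty":0,"tz":-0.06,"ax":0,"ay":0,"az":-0.015,"grip":80},{"tx":0.012,"ty":0,"tz":-0.1,"ax":0,"ay":0,"az":-0.015,"grip":80},{"tx":0.012,"ty":0,"tz":-0.16,"ax":0,"ay":0,"az":-0.015,"grip":80},{"tx":0.012,"ty":0,"tz":-0.22,"ax":0,"ay":0,"az":-0.015,"grip":80},{"tx":0.012,"ty":0,"tz":-0.3,"ax":0,"ay":0,"az":-0.015,"grip":80},{"tx":0.012,"ty":0.06,"tz":-0.35,"ax":0,"ay":0,"az":-0.015,"grip":80},{"tx":0.012,"ty":0.12,"tz":-0.35,"ax":0,"ay":0,"az":-0.015,"grip":80},{"tx":0.012,"ty":0.12,"tz":-0.35,"ax":0,"ay":0,"az":-0.015,"grip":80}]' 20; python3 -c "
from h import *
st();cap('wrist','w34.png');cap('top','t34.png');cap('side','s34.png')
s=cv2.imread('pics/s34.png');cv2.imwrite('pics/s34z.png',cv2.resize(s[130:330,250:490],None,fx=3,fy=3,interpolation=3))
s=cv2.imread('pics/t34.png');cv2.imwrite('pics/t34z.png',cv2.resize(s[130:280,180:480],None,fx=2.6,fy=2.6,interpolation=3))"
```

```text
time: 37.47
ee_pos: [0.3656, -0.3222, 0.291]
ee_rot: [2.867, -1.264, 0.027]
force: [-1.0, -0.1, -0.7]
finger_gap: 0.0685
t 37.47 tcp [ 0.3656 -0.3222  0.291 ] gp [ 0.3662 -0.323   0.237 ] yaw -0.831 z [ 0.012 -0.015 -1.   ] F [-1.  -0.1 -0.7] gap 0.0685 q [ 0.17  0.36  0.62  1.96 -0.26  0.88  0.1 ]
```

View pics/w34.png

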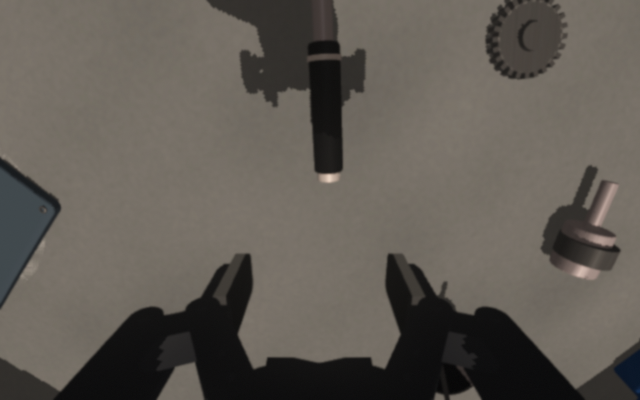

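View pics/t34z.png

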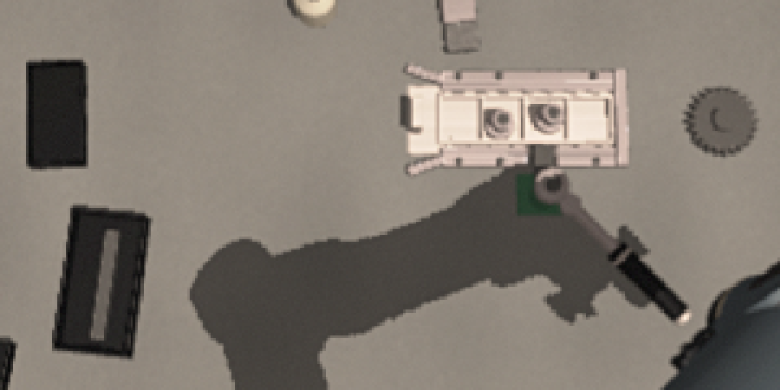

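View pics/s34z.png

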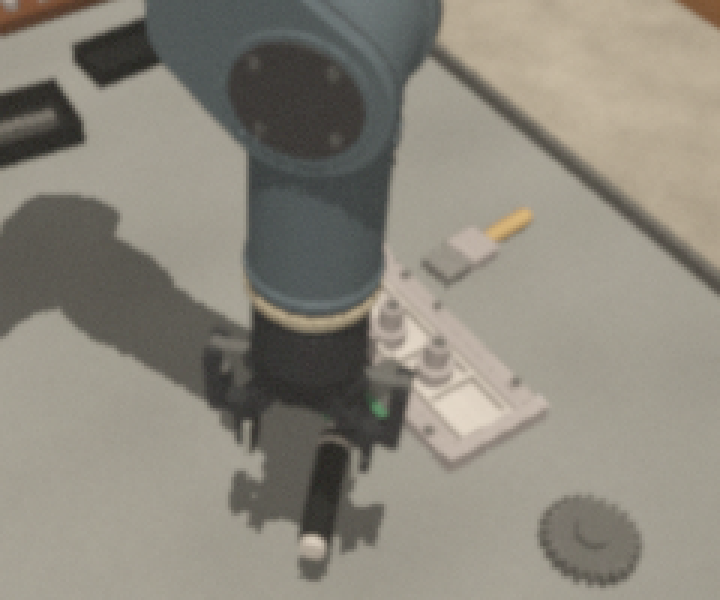

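```bash
python3 -c "
from h import *
c=cap('top')
b=onz(c,180+551/2.6,130+184/2.6,.107);e=onz(c,180+684/2.6,130+319/2.6,.095);print(b,e,np.arctan2(*(e-b)[[1,0]]),np.linalg.norm(e-b))
w=cap('wrist');e=onz(w,329,178,.095);a=onz(w,323,60,.095);print(a,e,np.arctan2(*(e-a)[[1,0]]),np.arctan2(e[1]+.174,e[0]-.533))
st()
"
```

```text
[ 0.53243947 -0.17372322  0.107     ] [ 0.3828416 -0.324048   0.095    ] -2.353770852496011 0.21241719086752778
[ 0.45590167 -0.24780641  0.095     ] [ 0.38836079 -0.31788944  0.095     ] -2.3377249044277377 -2.3587930781091764
t 37.72 tcp [ 0.3693 -0.3183  0.2885] gp [ 0.3698 -0.3189  0.2345] yaw -0.825 z [ 0.01  -0.011 -1.   ] F [-1.2 -0.7 -0. ] gap 0.0682 q [ 0.17  0.36  0.61  1.96 -0.27  0.88  0.1 ]
```

```bash
python3 -c "
from h import *
print(manip.job_done())"
```

```text
the job is handed in; nothing more can be done
None
```

I did every step in the order asked and handed the job in at about 38 s. It reports no verdict, so what follows rests on my own measurements.

- **Bar:** it lies in the 170 x 90 mm black bin, well inside the walls.
- **Bushes:** I found only two. Both stand flange down in the two middle tray cells, and still did in the last pictures.
- **Clamp slackened:** I turned the wrench back until it met its stop, at about 13 N on the grip and about 0.77 rad from where it started.
- **Tray home:** pressed to 27 N, the tray did not move any further. In the top view its front edge lies against the end stop. The tab stopped about 3 mm short of where I had estimated it would be, which is within my camera error plus the 2 mm end clearance.
- **Clamp tightened:** the wrench bent about 0.18 rad at 9 to 10 N, which is past the 0.1 needed for a click and well short of the 0.5 end. I then opened the fingers and lifted clear.
- **Final check:** the handle sprang back straight at −2.34 to −2.36 rad. That is within about 0.01 rad of where a full 1.0 rad turn from the slack stop should leave it.

I did not touch the oil bottle, gear or brush, and no check failed. I judged the click from finger position and force, not from a sensor reading.

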